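# Set the adjustable stop of a glue-up jig and lock it again

## Robot

A 6-joint arm with a two-finger parallel gripper is mounted at the origin on the work surface. World frame = base frame: x ahead of the robot, y to its left, z up, the work surface at z = 0. Lengths are in m, angles in rad, forces in N, time in s.
With the tool pointing down it reaches from about 0.25 to 0.775 m from the base axis. Payload 4 kg.
Tool frame: the origin (TCP) lies between the finger pads; the fingertips stand 14 mm ahead of it and the grasp point (between the pads) lies 5 mm behind it; z points along the fingers, y is the direction in which the jaws open and shut (so a half turn about z gives the same grasp; the last joint's range is limited). The gripper opens to 94 mm and grips with 3 to 60 N. Pads are 16 mm wide; open, the fingers measure 119 mm over their backs; the gripper's body (75 mm by 177 mm) begins 78 mm behind the grasp point.
Start: joints at [1.176, 0.087, 1.371, -0, 1.684, -0.103], TCP at [0.158, 0.527, 0.22] pointing down, gripper open.
Joint ranges: [-3.1, 3.1], [-0.76, 2.03], [0.27, 2.55], [-1.08, 4.22], [0.17, 2.65], [-2.57, 2.57]. Speed limits (rad/s): [2.79, 2.79, 3.14, 3.14, 3.14, 3.14].

## Interface

Orientations are given as [roll, pitch, yaw] about the fixed x, y, z axes, in that order (R = Rz(yaw) Ry(pitch) Rx(roll)).
In Python, from cell import ctrl, optics, finder gives the robot as it stands.
- The arm moves only by the tool carry_out, never from a script. Its argument "commands" is a list of rows, each an object with "hand": the finger opening in mm, from 0 to 94; "offset": the shift along the world's x, y, z in mm, a list of three; "angular": the turn, a rotation vector about the world's x, y, z in degrees, a list of three. A call has exactly 8 rows; each row is the pose to reach, as a shift and turn from the pose measured when the call began; what a row does not reach only later rows make up. A row lasts 1/8 s, in which the tool goes at most 62.5 mm and 10.7 degrees, less where a joint would pass 70% of its speed; a pose out of reach is approached as far as the arm can. A call with a gripper value outside its range is refused whole. The fingers move at their own pace and stop on an object; "squeeze" is the grip in N (left out, the last holds). Time passes only in rows, so rows that repeat a pose let the fingers close, or fill a call up. It gives the time, the measured TCP pose, the force and the opening at its end, in the units of the state.
- ctrl.sense(): the state, without advancing time (a new reading comes with each control period).
- optics.camera(name): name is "scene" or "top"; returns the picture (400x640x3 uint8, blue, green, red); there is no depth.
- optics.calibration(name): a dict with "camera_matrix" (3x3 intrinsics, pixels), "R" (3x3) and "t" (3): a world point X has camera coordinates R X + t. Camera axes: x right, y down, z forward; pixel columns grow to the right and rows downward; lengths in m; the calibration is good to about 2 mm. A picture is of the moment at which its call begins. calibration takes no time and is no camera call.
- ctrl.hand_in(): hands the job in, once; it reports no verdict.
Trained networks look in the newest picture that a camera, given by its name, has taken for a name from the list of things; names that differ only in an ending like _2 or _b are one class to them, and where a whole thing is asked for, a point or a joint stands for the part that bears it (a point fixed in the world has none). Each returns a list of dicts, best first, with "score" (0 to 1); they miss things now and then, are a little off and sometimes report something else, mostly with a low value. They report only what shows in the picture. A call takes as long as a camera call.
- finder.masks_of(camera, query): "mask" (400x640 bool, what is visible of it) and "xy" ([column, row] in pixels, amid what is visible of it).
- finder.pinpoint(camera, query): "xy" ([column, row] in pixels: a listed point, or the origin of a listed thing).
The state is a dict: "t": time; "q": joint angles; "joint_velocities": joint speeds; "joint_efforts": joint torques, N m; "eef_pos": TCP position; "tool_rot": TCP orientation; "wrist_force": force on the tool from outside, world axes, zero at the start; "torque": the same for the moment, N m; "width": finger opening in m.
Only numpy, scipy, OpenCV 4.12 (cv2) and the standard library are available. Lean on these libraries where they do the work, as an engineer would, in place of code of your own. Each camera call takes 0.05 s, during which the arm holds its last target.

## Task

The stop on this glue-up jig has to back up the freshly glued frame. Swing the lock ring's lever right over to slacken it (nobody remembers which way it unscrews: try gently both ways and feel), turn the black knob until the stop plate just touches the side of the frame without shoving the frame along, then swing the lever back until the ring is fully tight again and let go. Move the plate only with its knob, and leave the glue bottle, the spray can and the screwdriver where they are.

Things in the scene. Friction and masses are not known exactly. Their poses are not given: they have to be found in the camera images.
- lever_post (a point): Red upright grip post, 12 mm diameter, 33 mm tall, at the end of the lock ring's lever. Point on the post's axis, 13 mm below its top, 80 mm above the bench. It goes round the vertical axis of ring and knob at 85 mm radius. The lever, a steel bar 8 mm thick, runs straight from the blue ring (60 mm across) to the post, its top 12.5 mm below this point; below the post is only the board, top at 18 mm.
- lock_ring (a joint): Turn of the lock ring, rad: 0 = tight on its hard seat, growing as it loosens, 1.4 = hard loose end. Which way round loosens is not known: from tight, one way is blocked at once, the other is free. Below about 0.6 the knob is clamped hard, above it is free. The lever moves stiffly (2 to 7 N at the post) and stays where it is left.
- knob_grip (a point): Centre of the black knob's upright bar grip, on the vertical axis of knob and lock ring, 104 mm above the bench. The bar is 46 mm long (this point's x axis) and 14 mm thick (y axis); its top is 12 mm above this point, the top of the 50 mm disc on which it stands 24 mm below it. Ring and knob sit on a grey housing 84 mm square, its top 50 mm above the bench.
- knob (a joint): Turn of the knob in rad, 0 to 3, growing clockwise as seen from above. Each rad clockwise sends the stop plate 15 mm out towards the frame, anticlockwise draws it back. It turns easily (about 0.05 N m) when the ring is loose.
- stop_plate: Aluminium stop plate with an orange top edge, 70 mm wide (x), 8 mm thick, 32 mm tall, on a steel rack bar that the knob moves. Origin at the middle of the face that is to meet the frame, 38 mm above the bench; y points out of that face towards the frame, z up.
- frame_edge (a point): Middle of the side of the glued wooden frame that faces the stop plate, level with the plate's origin. The frame is loose on the jig's board, 220 x 130 mm, 40 mm tall, about 0.9 kg with its two small blue bar clamps; this side is parallel to the plate's face. The y of this point in the plate's frame is the gap still to be closed.
- glue_bottle_mid (a point): White glue bottle with blue cap and yellow label, 64 mm in diameter, 170 mm tall, standing on the bench; point at its centre. To be left alone.
- spray_can_mid (a point): White spray can with a black band at top and foot and a pale lid, 54 mm in diameter, 170 mm tall, standing on the bench; point at its centre. To be left alone.
- screwdriver_grip (a point): Handle of a red screwdriver lying on the bench. To be left alone.

How it is judged:
By the outcome, as a careful person would: the job done as asked, in the order asked, and still so for the second after the job is handed in, with the robot touching nothing.
It also fails if it takes over 54 s, if anything falls off the work surface, if the arm or the gripper's body presses on something with over 40 N, if the wrist force passes 120 N, or if a joint passes its speed limit or range.

## Working session

There is one attempt and no reset: what is moved stays moved. The work goes in short steps, Python scripts to look and compute and a tool call to move; the robot and the scene stay as the last step left them, time stands still between calls to the robot, and variables do not carry over. Pictures are saved under pics/ and viewed, and the job is handed in when it is done.

Besides the shell and the picture viewer there is one more tool, called after ">>>" by a JSON object that holds its "method" and its "body". carry_out: Moves the arm, as the interface text tells. Its arguments: {"type":"object","properties":{"commands":{"type":"array","items":{"type":"object","properties":{"hand":{"type":"number"},"offset":{"type":"array","items":{"type":"number"}},"angular":{"type":"array","items":{"type":"number"}}}}},"squeeze":{"type":"number"}},"required":["commands"]}

```bash
ls; mkdir -p pics
cat > h.py <<'E'
import numpy as np, cv2
from cell import ctrl, optics, finder
def ray(cam,xy):
    c=optics.calibration(cam);K=np.array(c["camera_matrix"]);R=np.array(c["R"]);t=np.array(c["t"]).ravel()
    d=R.T@np.linalg.inv(K)@np.array([xy[0],xy[1],1.]);return -R.T@t,d
def atz(cam,xy,z):
    o,d=ray(cam,xy);return o+d*(z-o[2])/d[2]
def proj(cam,X):
    c=optics.calibration(cam);p=np.array(c["camera_matrix"])@(np.array(c["R"])@np.array(X)+np.array(c["t"]).ravel());return p[:2]/p[2]
E
python3 - <<'E'
from h import *
for c in("scene","top"):
    cv2.imwrite(f"pics/{c}0.png",optics.camera(c))
Z=dict(lever_post=.08,knob_grip=.104,stop_plate=.038,frame_edge=.038,glue_bottle_mid=.085,spray_can_mid=.085,screwdriver_grip=.015)
for c in("scene","top"):
    print(c,ray(c,(320,200)))
    for n,z in Z.items():
        for r in finder.pinpoint(c,n)[:2]:
            print(n,np.round(r["xy"],1),round(r["score"],2),np.round(atz(c,r["xy"],z),4))
s=ctrl.sense();print(s["t"],s["eef_pos"],s["tool_rot"],s["wrist_force"])
E
```

```text
pics
scene (array([1.16926991, 0.2682814 , 0.58728545]), array([-0.70773318, -0.39526765, -0.5859779 ]))
lever_post [329.6 188.9] 0.76 [ 0.5049 -0.0766  0.08  ]
knob_grip [350.4 192.9] 0.75 [ 0.5263 -0.012   0.104 ]
stop_plate [395.9 229.7] 0.67 [0.5178 0.1035 0.038 ]
frame_edge [401.1 230.8] 0.71 [0.5154 0.1151 0.038 ]
frame_edge [353.1 194. ] 0.46 [ 0.4394 -0.0421  0.038 ]
glue_bottle_mid [258.9 206.3] 0.62 [ 0.6533 -0.1761  0.085 ]
spray_can_mid [419.6 277.7] 0.85 [0.6782 0.2017 0.085 ]
screwdriver_grip [288.1 266.8] 0.9 [ 0.7203 -0.0567  0.015 ]
top (array([ 0.55894852, -0.05506353,  1.06557048]), array([ 0.05398343,  0.0059353 , -0.99854527]))
lever_post [334.2 249.5] 0.9 [ 0.508  -0.0785  0.08  ]
knob_grip [295.  238.3] 0.65 [0.5325 0.0024 0.104 ]
stop_plate [249.3 247.2] 0.89 [0.5117 0.1066 0.038 ]
frame_edge [243.4 251.3] 0.55 [0.5029 0.1195 0.038 ]
glue_bottle_mid [383.3 182.1] 0.74 [ 0.6489 -0.1826  0.085 ]
spray_can_mid [200.7 173.3] 0.57 [0.6699 0.2027 0.085 ]
screwdriver_grip [327.  153.8] 0.8 [ 0.7204 -0.0652  0.015 ]
0.8 [0.15824007 0.52675446 0.21951881] [ 3.14146458e+00 -3.99651496e-06  2.84977913e+00] [0.08864519 1.00713428 0.38507256]
```

View pics/scene0.png

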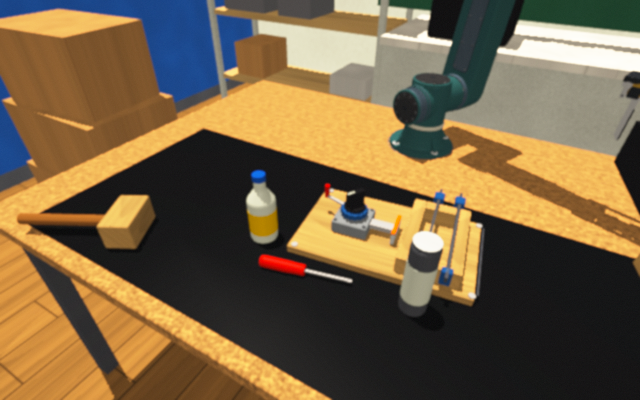

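View pics/top0.png

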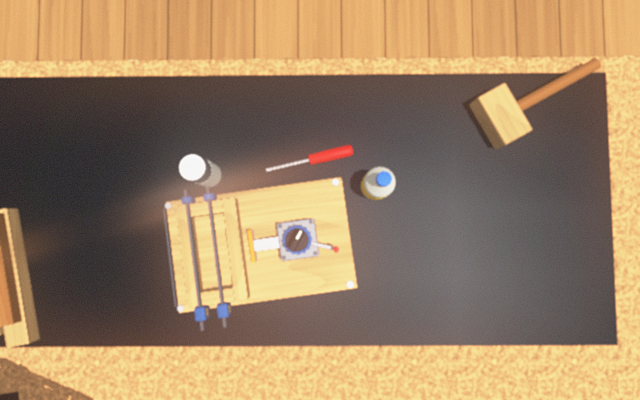

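Run:
```python
import cv2
a=cv2.imread('pics/top0.png')[160:320,190:390];cv2.imwrite('pics/topz.png',cv2.resize(a,None,fx=4,fy=3.75,interpolation=cv2.INTER_CUBIC) if 0 else cv2.resize(a[:150],None,fx=4,fy=4,interpolation=cv2.INTER_CUBIC))
a=cv2.imread('pics/scene0.png')[140:280,290:480];cv2.imwrite('pics/scz.png',cv2.resize(a,None,fx=4,fy=4,interpolation=cv2.INTER_CUBIC))
```

```text
(no output)
```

View pics/topz.png

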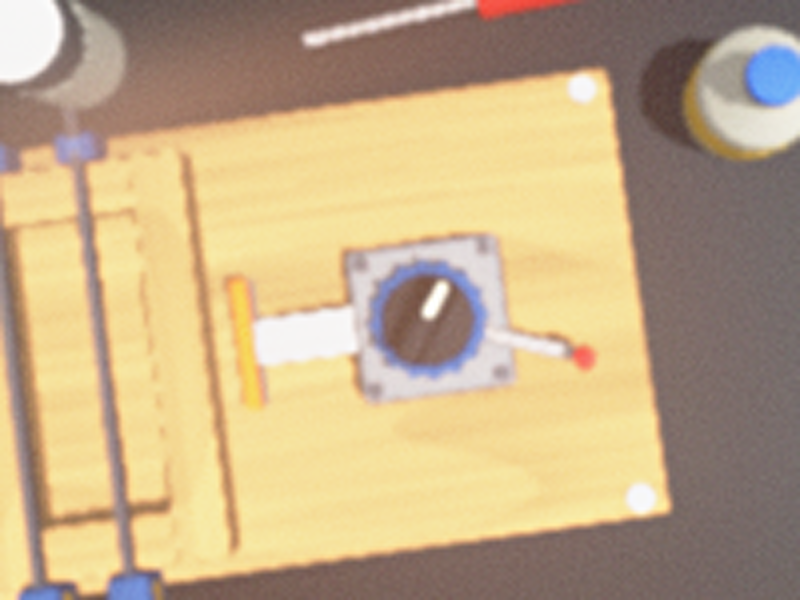

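View pics/scz.png

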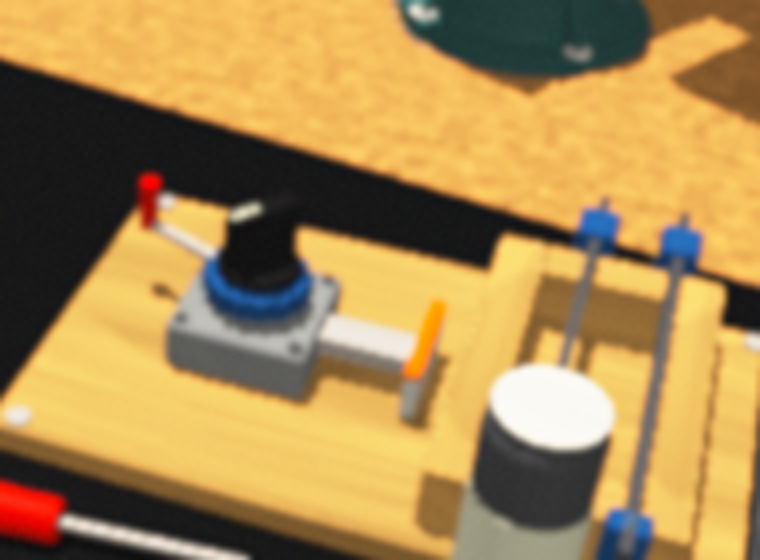

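The top view (camera up = +x, right = −y) shows:
- Knob and ring near (297,239), with the bar's white mark pointing towards about (301,231).
- Red post at (336,249).
- Orange plate edge near (249,246) and the frame's side near (243,246).
- The bottle, can and screwdriver are all clear of the lever's swing.

Next I refine the geometry.

Run:
```python
from h import *
im=cv2.imread('pics/top0.png');sc=cv2.imread('pics/scene0.png')
print(optics.calibration("top")["camera_matrix"][0],optics.calibration("scene")["camera_matrix"][0])
hs=[(345,250),(497,235),(513,385),(365,403)]
H=np.array([atz("top",(u/4+190,v/4+160),.05) for u,v in hs]);print(H.round(4),H.mean(0).round(4))
d=H[1]-H[0];print("housing axis deg",np.degrees(np.arctan2(d[1],d[0])), [np.linalg.norm(H[i]-H[i-1]).round(4) for i in range(4)])
# red post
for n,I,box,z in(("top",im,(230,270,320,350),.090),("scene",sc,(170,205,315,340),.080)):
    b=I.astype(int);m=(b[...,2]>140)&(b[...,1]<90)&(b[...,0]<90)
    k=np.zeros_like(m);k[box[0]:box[1],box[2]:box[3]]=1;v,u=np.nonzero(m&k);print(n,len(u),u.mean(),v.mean(),u.min(),u.max(),v.min(),v.max(),atz(n,(u.mean(),v.mean()),z).round(4))
# orange
b=im.astype(int);m=(b[...,2]>200)&(b[...,0]<70)&(b[...,1]>100);k=np.zeros_like(m);k[220:270,240:262]=1
v,u=np.nonzero(m&k);P=np.c_[u,v].astype(np.float32);print("orange",len(u),P.mean(0),cv2.minAreaRect(P),atz("top",P.mean(0),.054).round(4))
# white mark
g=b.min(-1);k=np.zeros_like(g);k[228:245,292:306]=1;v,u=np.nonzero((g>130)*k);print("mark",len(u),u.mean(),v.mean(),list(zip(u,v)), atz("top",(u.mean(),v.mean()),.116).round(4))
for r in (236,240,246,250,256): print(r,im[r,232:256].tolist())
```

```text
[467.21176765   0.         318.62048736] [373.26143941   0.         321.21529692]
[[ 0.5654  0.0463  0.05  ]
 [ 0.5731 -0.0363  0.05  ]
 [ 0.4921 -0.0446  0.05  ]
 [ 0.4828  0.0354  0.05  ]] [5.284e-01 2.000e-04 5.000e-02]
housing axis deg -84.66738379345834 [np.float64(0.0833), np.float64(0.083), np.float64(0.0814), np.float64(0.0806)]<stdin>:10: RuntimeWarning: Mean of empty slice.
  ret = ret.dtype.type(ret / rcount)
Traceback (most recent call last):
ValueError: zero-size array to reduction operation minimum which has no identity
```

Run:
```python
from h import *
im=cv2.imread('pics/top0.png');sc=cv2.imread('pics/scene0.png')
for n,I,box,z in(("top",im,(230,270,320,350),.091),("scene",sc,(178,205,315,340),.080)):
    b=I.astype(int);m=(b[...,2]-np.maximum(b[...,1],b[...,0])>70)
    k=np.zeros_like(m);k[box[0]:box[1],box[2]:box[3]]=1;v,u=np.nonzero(m&k);print(n,len(u),u.mean(),v.mean(),u.min(),u.max(),v.min(),v.max(),atz(n,(u.mean(),v.mean()),z).round(4))
b=im.astype(int);m=(b[...,2]>200)&(b[...,0]<70)&(b[...,1]>100);k=np.zeros_like(m);k[220:270,240:262]=1
v,u=np.nonzero(m&k);P=np.c_[u,v].astype(np.float32);print("orange",len(u),P.mean(0),cv2.minAreaRect(P),atz("top",P.mean(0),.054).round(4))
g=b.min(-1);k=np.zeros_like(g);k[228:245,292:306]=1;v,u=np.nonzero((g>120)*k);print("mark",len(u),u.mean(),v.mean(), atz("top",(u.mean(),v.mean()),.116).round(4))
for p in [(443,283),(428,317)]: print(atz("top",(p[0]/4+190,p[1]/4+160),.116).round(4))
print("knob ctr",atz("top",proj("top",[.5284,.0002,.05]),.05), "frame top edge", [atz("top",(p[0]/4+190,p[1]/4+160),.058).round(4) for p in [(187,155),(235,550)]])
for r in (238,246,254): print(r,[tuple(x) for x in im[r,234:254].tolist()])
```

```text
top 29 335.51724137931035 248.89655172413794 333 338 246 252 [ 0.5098 -0.0809  0.091 ]
scene 75 326.73333333333335 189.38666666666666 324 330 183 197 [ 0.5103 -0.0816  0.08  ]
orange 0 [nan nan] ((0.0, 0.0), (0.0, 0.0), 0.0) [nan nan nan]
mark 67 299.4179104477612 232.91044776119404 [ 0.5437 -0.0073  0.116 ]
[ 0.548 -0.01   0.116]
[ 0.5309 -0.0024  0.116 ]
knob ctr [5.284e-01 2.000e-04 5.000e-02] frame top edge [array([0.6171, 0.131 , 0.058 ]), array([0.4057, 0.1042, 0.058 ])]
238 [(151, 219, 245), (148, 218, 245), (152, 221, 245), (148, 219, 244), (149, 218, 244), (129, 192, 237), (114, 163, 214), (100, 145, 192), (115, 171, 219), (145, 212, 244), (154, 222, 246), (155, 223, 246), (142, 212, 241), (123, 182, 238), (98, 178, 246), (92, 204, 248), (91, 212, 248), (98, 209, 248), (119, 186, 248), (141, 171, 224)]
246 [(150, 221, 245), (156, 223, 246), (154, 224, 245), (153, 222, 245), (145, 217, 245), (147, 218, 245), (136, 197, 239), (112, 164, 216), (105, 146, 193), (116, 168, 219), (144, 213, 245), (157, 227, 247), (157, 226, 246), (154, 221, 245), (132, 201, 243), (110, 195, 247), (96, 206, 248), (88, 215, 247), (102, 208, 247), (171, 216, 247)]
254 [(152, 222, 245), (153, 222, 246), (160, 226, 246), (158, 225, 246), (155, 223, 246), (155, 222, 246), (154, 222, 246), (140, 206, 242), (116, 168, 219), (104, 146, 194), (115, 166, 219), (145, 215, 245), (155, 227, 247), (158, 226, 246), (152, 223, 245), (145, 216, 245), (116, 201, 247), (99, 207, 247), (92, 216, 247), (100, 213, 248)]<stdin>:7: RuntimeWarning: Mean of empty slice.
  ret = um.true_divide(
```

>>> {"method": "carry_out", "body": {"commands": [{"offset": [31, -54, 0], "angular": [0, 0, -7], "hand": 40}, {"offset": [62, -107, 0], "angular": [0, 0, -15], "hand": 40}, {"offset": [93, -161, 0], "angular": [0, 0, -23], "hand": 40}, {"offset": [124, -214, 0], "angular": [0, 0, -31], "hand": 40}, {"offset": [155, -268, 0], "angular": [0, 0, -39], "hand": 40}, {"offset": [186, -321, 0], "angular": [0, 0, -47], "hand": 40}, {"offset": [217, -375, 0], "angular": [0, 0, -55], "hand": 40}, {"offset": [248, -428, 0], "angular": [0, 0, -63], "hand": 40}], "squeeze": 15}}

```text
t: 1.8
eef_pos: [0.407, 0.0969, 0.22]
tool_rot: [3.14, -0.0, 1.745]
wrist_force: [0.9, 0.5, -0.4]
width: 0.0402
```

>>> {"method": "carry_out", "body": {"commands": [{"offset": [26, -45, 0], "angular": [0, 0, -6], "hand": 40}, {"offset": [52, -89, 0], "angular": [0, 0, -12], "hand": 40}, {"offset": [78, -134, 0], "angular": [0, 0, -18], "hand": 40}, {"offset": [103, -178, -10], "angular": [0, 0, -23.4], "hand": 40}, {"offset": [103, -178, -50], "angular": [0, 0, -23.4], "hand": 40}, {"offset": [103, -178, -95], "angular": [0, 0, -23.4], "hand": 40}, {"offset": [103, -178, -95], "angular": [0, 0, -23.4], "hand": 40}, {"offset": [103, -178, -95], "angular": [0, 0, -23.4], "hand": 40}]}}

```text
t: 2.8
eef_pos: [0.5109, -0.0812, 0.1268]
tool_rot: [3.137, -0.0, 1.337]
wrist_force: [0.7, 0.4, 0.5]
width: 0.0401
```

Run:
```python
from h import *
a=optics.camera("scene");cv2.imwrite("pics/s1.png",cv2.resize(a[100:250,260:440],None,fx=4,fy=4,interpolation=cv2.INTER_CUBIC))
s=ctrl.sense();print(s["t"],s["eef_pos"],s["wrist_force"],s["torque"],s["q"])
```

```text
2.85 [ 0.51139771 -0.08135236  0.12761089] [-0.27654854 -0.78184745  1.1721224 ] [-0.11011744  0.08386544 -0.01726771] [-2.67408710e-01  4.79687918e-02  1.59574424e+00  2.00304164e-04
  1.49178220e+00 -3.39795095e-02]
```

View pics/s1.png

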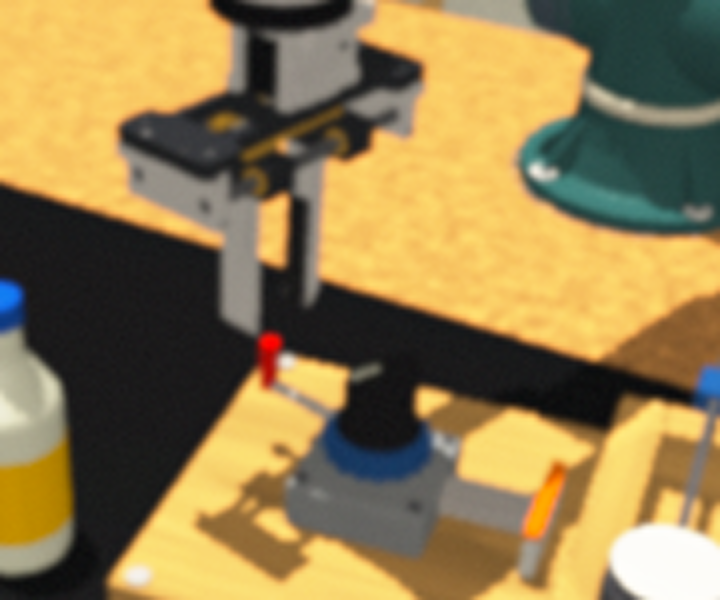

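The fingers are just above the post at crop (270,345), on either side of it. I'll go down and close.

>>> {"method": "carry_out", "body": {"commands": [{"offset": [-1, 0, -20], "angular": [0, 0, 0], "hand": 40}, {"offset": [-1, 0, -40], "angular": [0, 0, 0], "hand": 40}, {"offset": [-1, 0, -40], "angular": [0, 0, 0], "hand": 40}, {"offset": [-1, 0, -40], "angular": [0, 0, 0], "hand": 20}, {"offset": [-1, 0, -40], "angular": [0, 0, 0], "hand": 8}, {"offset": [-1, 0, -40], "angular": [0, 0, 0], "hand": 8}, {"offset": [-1, 0, -40], "angular": [0, 0, 0], "hand": 8}, {"offset": [-1, 0, -40], "angular": [0, 0, 0], "hand": 8}], "squeeze": 20}}

```text
t: 3.85
eef_pos: [0.5101, -0.0813, 0.0884]
tool_rot: [3.136, 0.0, 1.337]
wrist_force: [-3.1, 2.6, 4.6]
width: 0.0111
```

Run:
```python
from h import *
a=optics.camera("scene");cv2.imwrite("pics/s2.png",cv2.resize(a[100:250,260:440],None,fx=4,fy=4,interpolation=cv2.INTER_CUBIC))
s=ctrl.sense();print(s["t"],s["eef_pos"],s["wrist_force"],s["torque"],s["width"])
```

```text
3.9 [ 0.51011227 -0.08128769  0.08840837] [-4.3973671   0.4023526   6.19172158] [ 0.05513387  0.80681821 -0.0192244 ] 0.011630948469850518
```

View pics/s2.png

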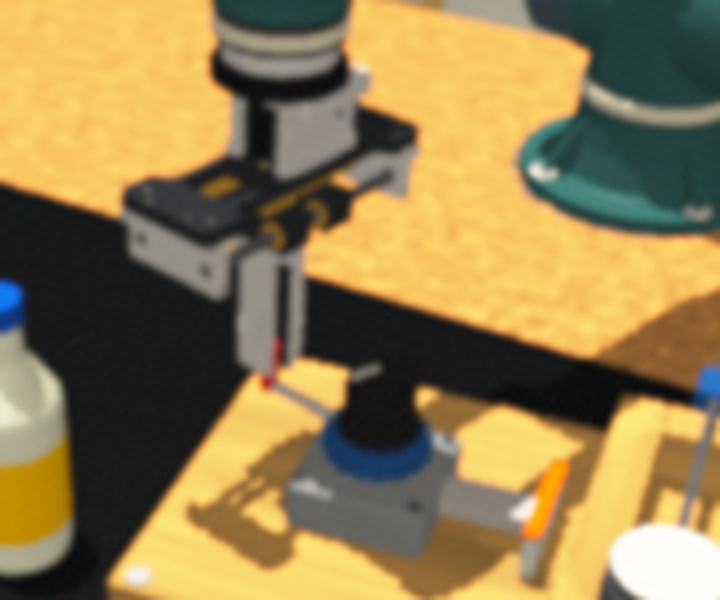

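The post is held at 11.6 mm width. Now a gentle feel anticlockwise, 4 mm along the tangent.

>>> {"method": "carry_out", "body": {"commands": [{"offset": [1, -0.2, 0], "angular": [0, 0, 0.7], "hand": 8}, {"offset": [2, -0.5, 0], "angular": [0, 0, 1.4], "hand": 8}, {"offset": [3, -0.7, 0], "angular": [0, 0, 2], "hand": 8}, {"offset": [4, -0.9, 0], "angular": [0, 0, 2.7], "hand": 8}, {"offset": [4, -0.9, 0], "angular": [0, 0, 2.7], "hand": 8}, {"offset": [4, -0.9, 0], "angular": [0, 0, 2.7], "hand": 8}, {"offset": [4, -0.9, 0], "angular": [0, 0, 2.7], "hand": 8}, {"offset": [4, -0.9, 0], "angular": [0, 0, 2.7], "hand": 8}]}}

```text
t: 4.9
eef_pos: [0.5118, -0.0817, 0.0884]
tool_rot: [-3.142, -0.0, 1.385]
wrist_force: [-8.9, 1.4, 7.2]
width: 0.0113
```

Only 1.7 mm of the 4 came through and the force rose to 9 N, so this looks blocked. Now the other way.

>>> {"method": "carry_out", "body": {"commands": [{"offset": [-2, 0.5, 0], "angular": [0, 0, -1.3], "hand": 8}, {"offset": [-3, 0.7, 0], "angular": [0, 0, -2.7], "hand": 8}, {"offset": [-4, 0.9, 0], "angular": [0, 0, -4], "hand": 8}, {"offset": [-5, 1.2, 0], "angular": [0, 0, -4.7], "hand": 8}, {"offset": [-6, 1.4, 0], "angular": [0, 0, -5.4], "hand": 8}, {"offset": [-7, 1.6, 0], "angular": [0, 0, -6], "hand": 8}, {"offset": [-7, 1.6, 0], "angular": [0, 0, -6], "hand": 8}, {"offset": [-7, 1.6, 0], "angular": [0, 0, -6], "hand": 8}]}}

```text
t: 5.9
eef_pos: [0.505, -0.0799, 0.0885]
tool_rot: [3.141, -0.0, 1.28]
wrist_force: [0.7, 1.9, 2.3]
width: 0.0113
```

Clockwise it gives freely (6.8 mm), so clockwise loosens. I'll follow the arc round the ring axis.

>>> {"method": "carry_out", "body": {"commands": [{"offset": [-7.2, 2.6, 0], "angular": [0, 0, -5.2], "hand": 8}, {"offset": [-13.9, 5.6, 0], "angular": [0, 0, -10.2], "hand": 8}, {"offset": [-20.3, 9.3, 0], "angular": [0, 0, -15.2], "hand": 8}, {"offset": [-26.4, 13.4, 0], "angular": [0, 0, -20.2], "hand": 8}, {"offset": [-32.1, 18.1, 0], "angular": [0, 0, -25.2], "hand": 8}, {"offset": [-37.4, 23.3, 0], "angular": [0, 0, -30.2], "hand": 8}, {"offset": [-42.2, 28.9, 0], "angular": [0, 0, -35.2], "hand": 8}, {"offset": [-46.5, 34.9, 0], "angular": [0, 0, -40.2], "hand": 8}]}}

```text
t: 6.9
eef_pos: [0.4591, -0.0457, 0.0885]
tool_rot: [3.139, -0.001, 0.576]
wrist_force: [3.4, -1.7, -0.2]
width: 0.0113
```

Run:
```python
from h import *
a=optics.camera("scene");cv2.imwrite("pics/s3.png",cv2.resize(a[100:250,260:440],None,fx=4,fy=4,interpolation=cv2.INTER_CUBIC))
s=ctrl.sense();print(s["t"],s["eef_pos"],s["wrist_force"],s["torque"],s["width"])
```

```text
6.95 [ 0.45859937 -0.04496786  0.08848486] [ 3.06915099 -0.4765739  -0.25397395] [-0.05874546 -0.37612909 -0.0165562 ] 0.01154153660640339
```

View pics/s3.png

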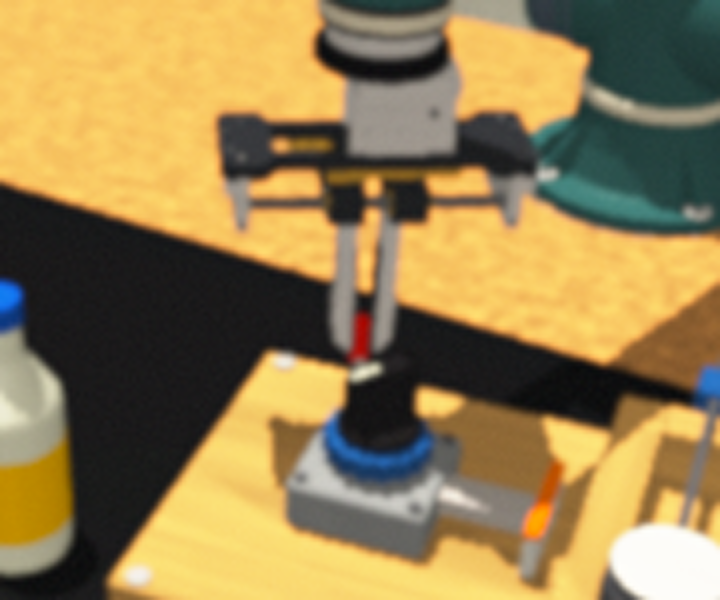

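>>> {"method": "carry_out", "body": {"commands": [{"offset": [-3.7, 6.3, 0], "angular": [0, 0, -5], "hand": 8}, {"offset": [-6.9, 13, 0], "angular": [0, 0, -10], "hand": 8}, {"offset": [-9.5, 19.9, 0], "angular": [0, 0, -15], "hand": 8}, {"offset": [-11.4, 27, 0], "angular": [0, 0, -20], "hand": 8}, {"offset": [-12.8, 34.2, 0], "angular": [0, 0, -25], "hand": 8}, {"offset": [-13.5, 41.6, 0], "angular": [0, 0, -30], "hand": 8}, {"offset": [-13.6, 46, 0], "angular": [0, 0, -33], "hand": 8}, {"offset": [-13.6, 46, 0], "angular": [0, 0, -33], "hand": 8}]}}

```text
t: 7.95
eef_pos: [0.445, 0.0004, 0.0885]
tool_rot: [3.138, -0.001, -0.0]
wrist_force: [1.3, -2.0, 1.5]
width: 0.0114
```

>>> {"method": "carry_out", "body": {"commands": [{"offset": [0, 1, 0], "angular": [0, 0, -1], "hand": 8}, {"offset": [0, 2, 0], "angular": [0, 0, -2], "hand": 8}, {"offset": [0.1, 3, 0], "angular": [0, 0, -3], "hand": 8}, {"offset": [0.1, 4, 0], "angular": [0, 0, -3.5], "hand": 8}, {"offset": [0.2, 5, 0], "angular": [0, 0, -4], "hand": 8}, {"offset": [0.2, 6, 0], "angular": [0, 0, -4], "hand": 8}, {"offset": [0.2, 6, 0], "angular": [0, 0, -4], "hand": 8}, {"offset": [0.2, 6, 0], "angular": [0, 0, -4], "hand": 8}]}}

```text
t: 8.95
eef_pos: [0.4451, 0.0051, 0.0884]
tool_rot: [3.135, -0.001, -0.07]
wrist_force: [0.3, -5.8, 0.0]
width: 0.0111
```

The lever has swung about 80° and now resists at about 6 N, so it is at the loose end. I release, lift, back off while turning the wrist, and take a top picture.

>>> {"method": "carry_out", "body": {"commands": [{"offset": [0, -1, 0], "angular": [0, 0, 0], "hand": 34}, {"offset": [0, -1, 0], "angular": [0, 0, 0], "hand": 34}, {"offset": [0, -1, 40], "angular": [0, 0, 0], "hand": 34}, {"offset": [-30, -1, 80], "angular": [0, 0, 10], "hand": 34}, {"offset": [-70, -1, 90], "angular": [0, 0, 20], "hand": 34}, {"offset": [-110, -1, 90], "angular": [0, 0, 30], "hand": 34}, {"offset": [-150, 0, 90], "angular": [0, 0, 40], "hand": 34}, {"offset": [-150, 0, 90], "angular": [0, 0, 50], "hand": 34}]}}

```text
t: 9.95
eef_pos: [0.2932, 0.0059, 0.1784]
tool_rot: [3.135, -0.002, 0.809]
wrist_force: [0.1, -0.6, -0.6]
width: 0.0341
```

Run:
```python
from h import *
a=optics.camera("top");cv2.imwrite("pics/t4.png",cv2.resize(a[160:310,190:390],None,fx=4,fy=4,interpolation=cv2.INTER_CUBIC));cv2.imwrite("pics/t4raw.png",a)
for n,z in(("knob_grip",.104),("lever_post",.08),("stop_plate",.038),("frame_edge",.038)):
    for r in finder.pinpoint("top",n)[:1]: print(n,r["xy"],r["score"],atz("top",r["xy"],z).round(4))
s=ctrl.sense();print(s["t"],s["eef_pos"],s["tool_rot"],s["wrist_force"],s["width"])
```

```text
knob_grip [293.1, 235.7] 0.69 [0.5379 0.0063 0.104 ]
lever_post [294.1, 280.3] 0.75 [0.4443 0.0059 0.08  ]
stop_plate [247.9, 249.2] 0.69 [0.5074 0.1096 0.038 ]
frame_edge [241.7, 249.3] 0.59 [0.5072 0.1233 0.038 ]
10.2 [0.29510783 0.00533308 0.17830912] [ 3.13604874e+00 -6.79519945e-04  8.00439400e-01] [-0.76412069  0.78426193 -0.0702273 ] 0.03436399394264122
```

View pics/t4.png

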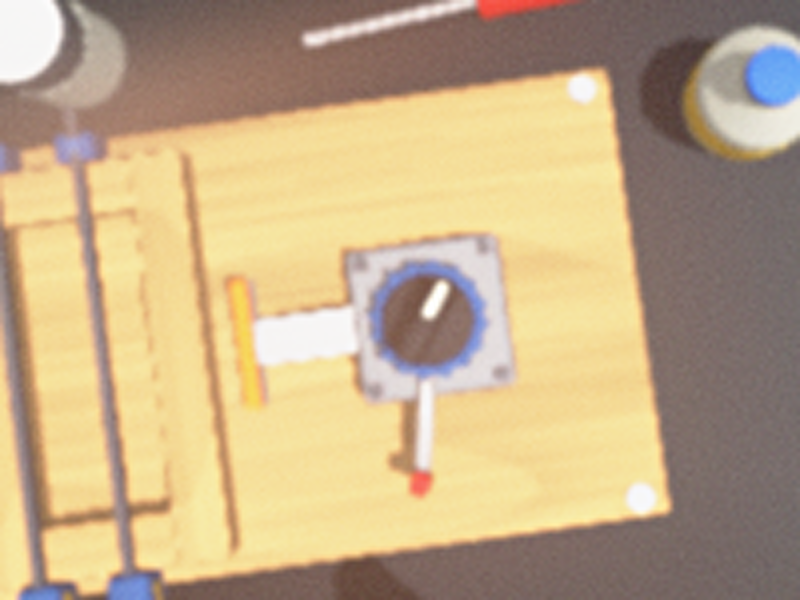

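The lever now points to −x, with the post at crop (420,483). The plate (245,340), frame and knob mark, (428,318) to (443,283), are unchanged. Axis ≈ (0.530, 0.001), bar ≈ −24.5°. Moving over the knob.

>>> {"method": "carry_out", "body": {"commands": [{"offset": [10, 0, 0], "angular": [0, 0, 10], "hand": 34}, {"offset": [40, -1, 0], "angular": [0, 0, 20], "hand": 34}, {"offset": [80, -2, 0], "angular": [0, 0, 30], "hand": 34}, {"offset": [120, -2, 0], "angular": [0, 0, 40], "hand": 34}, {"offset": [160, -3, 0], "angular": [0, 0, 50], "hand": 34}, {"offset": [200, -4, 0], "angular": [0, 0, 60], "hand": 34}, {"offset": [235, -5, 0], "angular": [0, 0, 70], "hand": 34}, {"offset": [235, -5, 0], "angular": [0, 0, 80], "hand": 34}]}}

```text
t: 11.2
eef_pos: [0.5321, 0.0004, 0.1764]
tool_rot: [3.138, -0.003, 2.201]
wrist_force: [-1.1, -0.8, -0.2]
width: 0.034
```

>>> {"method": "carry_out", "body": {"commands": [{"offset": [-2.3, 0.3, 0], "angular": [0, 0, 10], "hand": 34}, {"offset": [-2.3, 0.3, 0], "angular": [0, 0, 20], "hand": 34}, {"offset": [-2.3, 0.3, 0], "angular": [0, 0, 29.4], "hand": 34}, {"offset": [-2.3, 0.3, -20], "angular": [0, 0, 29.4], "hand": 34}, {"offset": [-2.3, 0.3, -45], "angular": [0, 0, 29.4], "hand": 34}, {"offset": [-2.3, 0.3, -65], "angular": [0, 0, 29.4], "hand": 34}, {"offset": [-2.3, 0.3, -75], "angular": [0, 0, 29.4], "hand": 34}, {"offset": [-2.3, 0.3, -75], "angular": [0, 0, 29.4], "hand": 34}]}}

```text
t: 12.2
eef_pos: [0.5295, 0.0009, 0.1003]
tool_rot: [3.139, -0.005, 2.713]
wrist_force: [0.3, 0.8, 0.5]
width: 0.0339
```

Run:
```python
from h import *
a=optics.camera("scene");b=optics.camera("top")
cv2.imwrite("pics/s5.png",np.hstack([cv2.resize(a[100:250,300:400],None,fx=4,fy=4,interpolation=cv2.INTER_CUBIC),cv2.resize(b[160:310,220:320],None,fx=4,fy=4,interpolation=cv2.INTER_CUBIC)]))
s=ctrl.sense();print(s["t"],s["eef_pos"],s["tool_rot"],s["wrist_force"],s["torque"])
```

```text
12.3 [0.53040745 0.00072506 0.10199458] [ 3.13761129e+00 -2.08256923e-03  2.71342254e+00] [ 0.24661867 -0.49128626  0.81004647] [0.05044697 0.02289166 0.03735409]
```

View pics/s5.png

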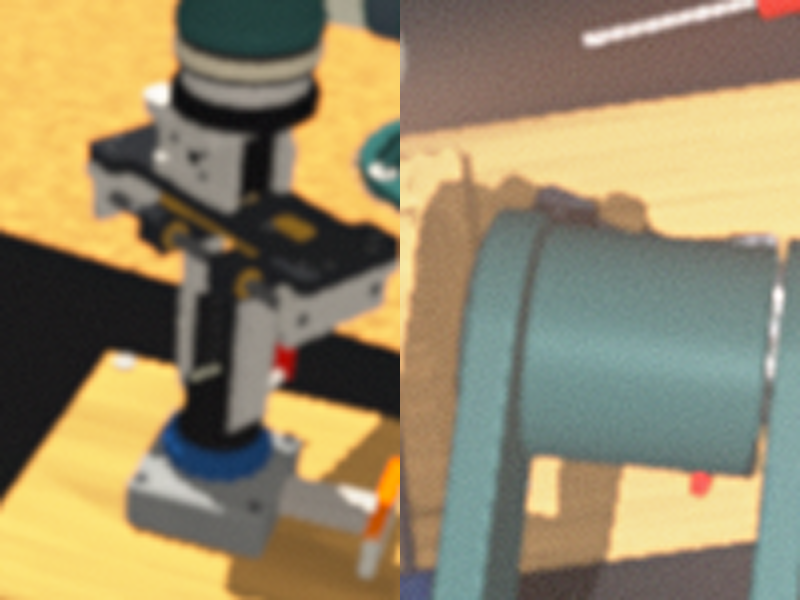

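The fingers sit on either side of the bar in the scene view; the arm hides the top view. Closing on the bar.

>>> {"method": "carry_out", "body": {"commands": [{"offset": [0, 0, 0], "angular": [0, 0, 0], "hand": 20}, {"offset": [0, 0, 0], "angular": [0, 0, 0], "hand": 10}, {"offset": [0, 0, 0], "angular": [0, 0, 0], "hand": 10}, {"offset": [0, 0, 0], "angular": [0, 0, 0], "hand": 10}, {"offset": [0, 0, 0], "angular": [0, 0, -2], "hand": 10}, {"offset": [0, 0, 0], "angular": [0, 0, -4], "hand": 10}, {"offset": [0, 0, 0], "angular": [0, 0, -6], "hand": 10}, {"offset": [0, 0, 0], "angular": [0, 0, -6], "hand": 10}], "squeeze": 20}}

```text
t: 13.3
eef_pos: [0.5305, 0.0007, 0.1027]
tool_rot: [3.137, -0.001, 2.607]
wrist_force: [-1.4, 1.1, 5.0]
width: 0.0138
```

```bash
cat >> h.py <<'E'
def look(tag):
    a=optics.camera("scene");cv2.imwrite(f"pics/{tag}raw.png",a)
    cv2.imwrite(f"pics/{tag}.png",cv2.resize(a[190:270,365:465],None,fx=7,fy=7,interpolation=cv2.INTER_CUBIC))
    for n in("stop_plate","frame_edge"):
        for r in finder.pinpoint("scene",n)[:1]: print(n,np.round(r["xy"],1),round(r["score"],2),atz("scene",r["xy"],.038).round(4))
    s=ctrl.sense();print(s["t"],s["eef_pos"].round(4) if hasattr(s["eef_pos"],'round') else s["eef_pos"],np.degrees(s["tool_rot"][2]).round(2),np.round(s["wrist_force"],2),np.round(s["torque"],3),s["width"])
E
python3 - <<'E'
from h import *
look("g0")
E
```

```text
stop_plate [396.6 232.9] 0.64 [0.5275 0.1088 0.038 ]
frame_edge [403.9 228.6] 0.98 [0.5047 0.118  0.038 ]
13.45 [0.5305 0.0007 0.1027] 149.39 [-2.33  0.9   5.95] [-0.092  0.402 -0.041] 0.013805911559148043
```

View pics/g0.png

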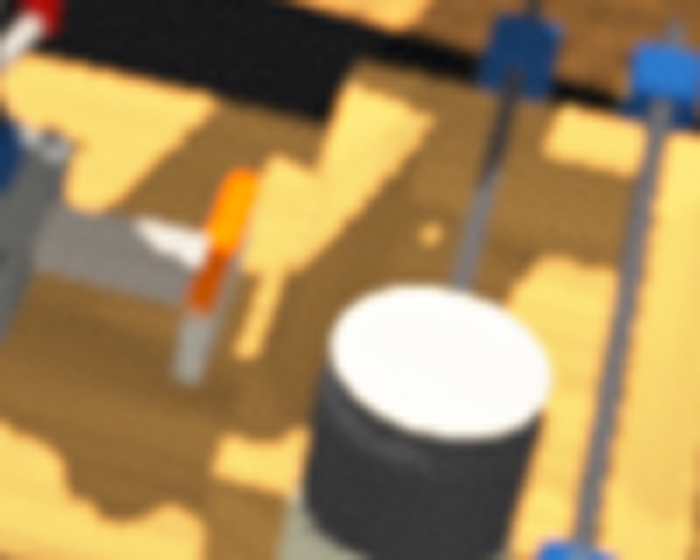

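Run:
```python
from h import *
im=cv2.imread('pics/top0.png').astype(float)
im2=cv2.imread('pics/t4raw.png').astype(float)
I=(im+im2)/2
F=[];Pl=[]
for r in range(233,260):
    G=I[r,:,1]; c0=int(round(240+(r-234)/8)); w=np.arange(c0-4,c0+6); d=np.clip(215-G[w],0,None); F.append(((d*w).sum()/d.sum(),r))
    c1=int(round(246.5+(r-234)/6)); B=I[r,:,0]; bg=152;lo=90
    w=np.arange(c1-3,c1+5); b=B[w]; 
    i=np.nonzero((b[:-1]>=121)&(b[1:]<121))[0]
    if len(i): i=i[0]; Pl.append((w[i]+(b[i]-121)/(b[i]-b[i+1]),r))
Fw=np.array([atz("top",p,.038)[:2] for p in F]);Pw=np.array([atz("top",p,.054)[:2] for p in Pl])
a=np.polyfit(Fw[:,0],Fw[:,1],1);b=np.polyfit(Pw[:,0],Pw[:,1],1)
print(a,b,len(Pl),np.std(Fw[:,1]-np.polyval(a,Fw[:,0])),np.std(Pw[:,1]-np.polyval(b,Pw[:,0])))
x=.518;print("gap mm",1000*(np.polyval(a,x)-np.polyval(b,x))*np.cos(np.arctan(a[0])))
print(np.array([atz("top",F[13],z) for z in(.018,.038,.058)]).round(4))
```

```text
[0.12615415 0.058094  ] [0.1559806 0.0256163] 27 0.00031855520878394753 0.0003883307148432621
gap mm 16.893702117047955
[[0.5136 0.1265 0.018 ]
 [0.5144 0.1231 0.038 ]
 [0.5153 0.1196 0.058 ]]
```

Gap is about 13–17 mm, so roughly 50–64° in all, with about 6° done. Next −30°, then in small steps while feeling.

>>> {"method": "carry_out", "body": {"commands": [{"offset": [0, 0, 0], "angular": [0, 0, -5], "hand": 10}, {"offset": [0, 0, 0], "angular": [0, 0, -10], "hand": 10}, {"offset": [0, 0, 0], "angular": [0, 0, -15], "hand": 10}, {"offset": [0, 0, 0], "angular": [0, 0, -20], "hand": 10}, {"offset": [0, 0, 0], "angular": [0, 0, -25], "hand": 10}, {"offset": [0, 0, 0], "angular": [0, 0, -28], "hand": 10}, {"offset": [0, 0, 0], "angular": [0, 0, -30], "hand": 10}, {"offset": [0, 0, 0], "angular": [0, 0, -30], "hand": 10}]}}

```text
t: 14.45
eef_pos: [0.5302, 0.0004, 0.1028]
tool_rot: [3.138, -0.001, 2.083]
wrist_force: [-1.7, -0.9, 4.4]
width: 0.0139
```

Run:
```python
from h import *
look("g1")
cv2.imwrite("pics/g1t.png",cv2.resize(optics.camera("top")[180:300,210:330],None,fx=5,fy=5,interpolation=cv2.INTER_CUBIC))
```

```text
stop_plate [402.2 232.8] 0.81 [0.5207 0.1196 0.038 ]
frame_edge [401.2 231.6] 0.69 [0.5179 0.1162 0.038 ]
14.6 [5.302e-01 4.000e-04 1.028e-01] 119.38 [-3.86 -1.03  4.79] [-0.339  0.714 -0.009] 0.01380529780905108
```

View pics/g1.png

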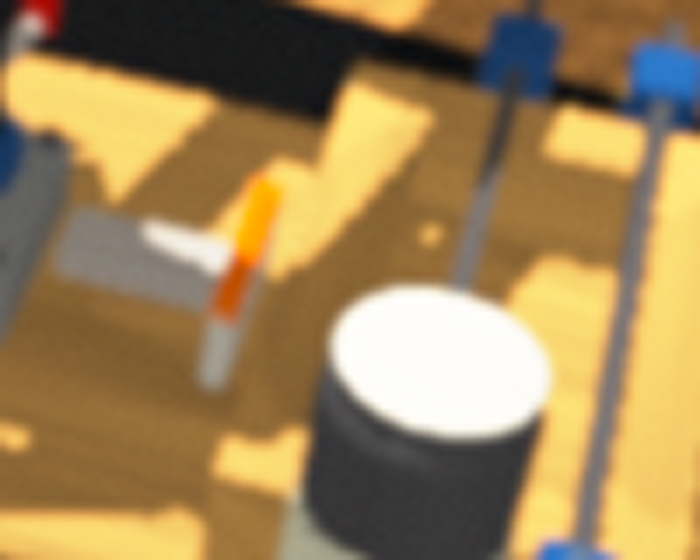

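View pics/g1t.png

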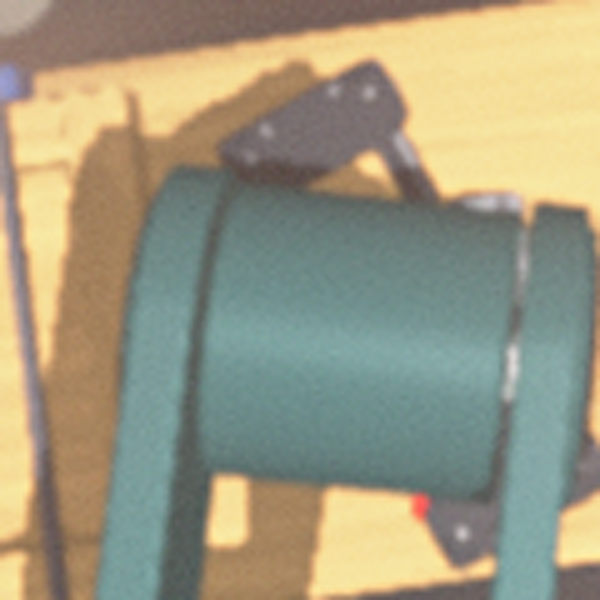

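Run:
```python
from h import *
# frame line candidates: y = a x + b ; gap g from plate line at start
a=0.135
n=np.array([-a,1])/np.hypot(a,1)
f=lambda x,b,z: proj("scene",[x,a*x+b,z])
im=cv2.imread('pics/scene0.png')
def crop(p): return ((p-np.array([365,190]))*7).round(0)
for b in (.050,.0525,.055):   # frame top edge line
    print("frame b",b,[crop(f(x,b,.058)) for x in(.41,.46,.51,.56,.61)])
for y0 in (.0255,.028): 
  for d in (0,.0015,.0094):
    b=y0+.156*.518-a*.518+d*np.hypot(a,1)-0*.0
    print("plate",y0,d,[crop(f(x,b,.054)) for x in(.478,.548)])
I=cv2.resize(im[190:270,365:465],None,fx=7,fy=7,interpolation=cv2.INTER_CUBIC);cv2.imwrite("pics/g_init.png",I)
```

```text
frame b 0.05 [array([338.,  63.]), array([310., 144.]), array([279., 233.]), array([245., 329.]), array([207., 435.])]
frame b 0.0525 [array([345.,  65.]), array([317., 147.]), array([286., 235.]), array([252., 332.]), array([215., 438.])]
frame b 0.055 [array([352.,  68.]), array([324., 149.]), array([294., 238.]), array([260., 335.]), array([224., 441.])]
plate 0.0255 0 [array([258., 172.]), array([210., 300.])]
plate 0.0255 0.0015 [array([262., 173.]), array([214., 302.])]
plate 0.0255 0.0094 [array([285., 181.]), array([239., 310.])]
plate 0.028 0 [array([265., 174.]), array([217., 303.])]
plate 0.028 0.0015 [array([269., 176.]), array([222., 305.])]
plate 0.028 0.0094 [array([292., 183.]), array([246., 313.])]
```

View pics/g_init.png

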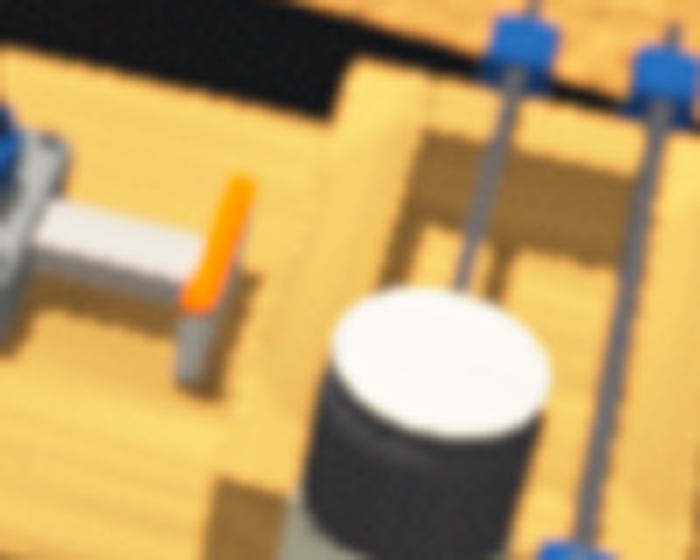

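Both cameras agree on an initial gap of about 17 mm, with about 9.4 mm closed (the plate edge in the scene crop went from (252,180) to (278,182)). About 7.5 mm is left. Next −20°.

>>> {"method": "carry_out", "body": {"commands": [{"offset": [0, 0, 0], "angular": [0, 0, -3], "hand": 10}, {"offset": [0, 0, 0], "angular": [0, 0, -6], "hand": 10}, {"offset": [0, 0, 0], "angular": [0, 0, -9], "hand": 10}, {"offset": [0, 0, 0], "angular": [0, 0, -12], "hand": 10}, {"offset": [0, 0, 0], "angular": [0, 0, -14], "hand": 10}, {"offset": [0, 0, 0], "angular": [0, 0, -16], "hand": 10}, {"offset": [0, 0, 0], "angular": [0, 0, -18], "hand": 10}, {"offset": [0, 0, 0], "angular": [0, 0, -20], "hand": 10}]}}

```text
t: 15.65
eef_pos: [0.53, 0.0003, 0.1028]
tool_rot: [3.139, -0.001, 1.733]
wrist_force: [-4.4, -1.7, 4.0]
width: 0.0134
```

```bash
cat >> h.py <<'E'
def feel(tag):
    T=[];F=[]
    for i in range(4):
        a=optics.camera("scene");s=ctrl.sense();T.append(s["torque"]);F.append(s["wrist_force"])
        if i==0: cv2.imwrite(f"pics/{tag}raw.png",a);cv2.imwrite(f"pics/{tag}.png",cv2.resize(a[190:270,365:465],None,fx=7,fy=7,interpolation=cv2.INTER_CUBIC))
    print(s["t"],np.round(s["eef_pos"],4),"yaw",np.degrees(s["tool_rot"][2]).round(2),"Tz",np.round(np.array(T)[:,2],3),"F",np.mean(F,0).round(2),"q6",s["q"][5],"eff6",s["joint_efforts"][5])
E
python3 - <<'E'
from h import *
feel("g2")
E
```

```text
15.85 [5.300e-01 4.000e-04 1.028e-01] yaw 99.31 Tz [ 0.075 -0.046 -0.03  -0.041] F [-3.81 -1.29  5.16] q6 -0.27041673233223623 eff6 -0.02367584325838834
```

View pics/g2.png

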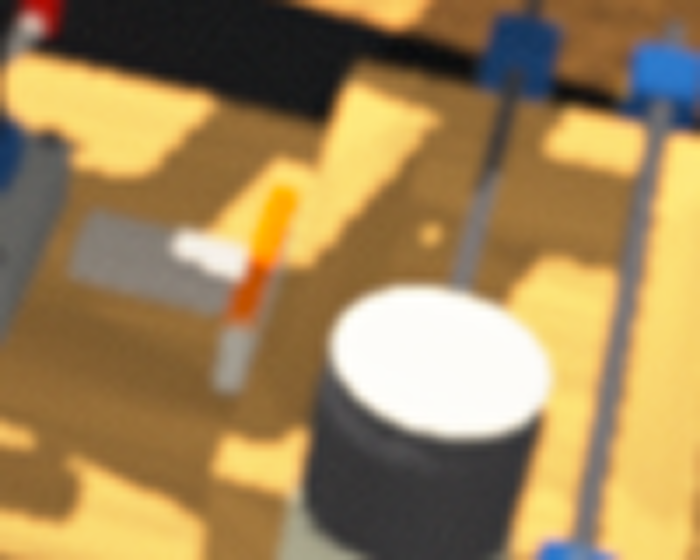

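```bash
cat >> h.py <<'E'
def grab():
    T=[np.mean([optics.camera("top").astype(np.float32).mean(-1) for _ in range(2)],0),optics.camera("scene").astype(np.float32).mean(-1)]
    return T
def shift(ref,cur):
    out=[]
    for (k,r0,r1,c0,c1) in((0,180,335,160,222),(0,290,335,180,240),(1,188,300,428,490)):
        a=ref[k][r0:r1,c0:c1];b=cur[k][r0:r1,c0:c1]
        w=cv2.createHanningWindow((c1-c0,r1-r0),cv2.CV_32F)
        p,q=cv2.phaseCorrelate(np.ascontiguousarray(a),np.ascontiguousarray(b),w);out.append((round(p[0],3),round(p[1],3),round(q,2)))
    return out
E
python3 - <<'E'
from h import *
r=grab();np.savez("ref.npz",a=r[0],b=r[1]);c=grab();print(shift(r,c))
t0=cv2.imread('pics/t4raw.png').astype(np.float32).mean(-1);s0=cv2.imread('pics/g0raw.png').astype(np.float32).mean(-1)
print(shift([t0,s0],r)); s=ctrl.sense();print(s["t"],s["torque"],s["joint_efforts"][5])
E
```

```text
[(-0.013, 0.029, 0.91), (0.093, 0.478, 0.85), (0.028, -0.053, 0.92)]
[(0.023, 0.083, 0.92), (-0.112, 0.776, 0.72), (-0.016, 0.11, 0.92)]
16.15 [-0.35269821  0.90212969 -0.03419731] -0.026178903062827885
```

>>> {"method": "carry_out", "body": {"commands": [{"offset": [0, 0, 0], "angular": [0, 0, -0.5], "hand": 10}, {"offset": [0, 0, 0], "angular": [0, 0, -1], "hand": 10}, {"offset": [0, 0, 0], "angular": [0, 0, -1.5], "hand": 10}, {"offset": [0, 0, 0], "angular": [0, 0, -2], "hand": 10}, {"offset": [0, 0, 0], "angular": [0, 0, -2.5], "hand": 10}, {"offset": [0, 0, 0], "angular": [0, 0, -3], "hand": 10}, {"offset": [0, 0, 0], "angular": [0, 0, -3.5], "hand": 10}, {"offset": [0, 0, 0], "angular": [0, 0, -4], "hand": 10}]}}

```text
t: 17.15
eef_pos: [0.5299, 0.0003, 0.1027]
tool_rot: [3.139, -0.001, 1.663]
wrist_force: [-4.0, -1.2, 4.7]
width: 0.0142
```

```bash
cat > chk.py <<'E'
from h import *
import sys
s=ctrl.sense();print("t",s["t"],"Tdyn",np.round(s["torque"],3),"eff6",round(s["joint_efforts"][5],3),"yaw",np.degrees(s["tool_rot"][2]).round(2))
z=np.load("ref.npz");c=grab();print(shift([z["a"],z["b"]],c));s=ctrl.sense();print("Tstat",np.round(s["torque"],3),"eff6",round(s["joint_efforts"][5],3),"yaw",np.degrees(s["tool_rot"][2]).round(2))
cv2.imwrite(f"pics/{sys.argv[1]}.png",cv2.resize(c[1][190:270,365:465],None,fx=7,fy=7,interpolation=cv2.INTER_CUBIC))
E
python3 chk.py g3
```

```text
t 17.15 Tdyn [-0.337  0.899 -0.014] eff6 -0.005 yaw 95.28
[(-0.097, 0.012, 0.92), (-0.046, 0.538, 0.85), (0.031, 0.022, 0.92)]
Tstat [-0.345  0.852  0.033] eff6 0.035 yaw 95.3[ WARN:0@1.839] global loadsave.cpp:1063 imwrite_ Unsupported depth image for selected encoder is fallbacked to CV_8U.
```

>>> {"method": "carry_out", "body": {"commands": [{"offset": [0, 0, 0], "angular": [0, 0, -0.3], "hand": 10}, {"offset": [0, 0, 0], "angular": [0, 0, -0.6], "hand": 10}, {"offset": [0, 0, 0], "angular": [0, 0, -0.9], "hand": 10}, {"offset": [0, 0, 0], "angular": [0, 0, -1.2], "hand": 10}, {"offset": [0, 0, 0], "angular": [0, 0, -1.5], "hand": 10}, {"offset": [0, 0, 0], "angular": [0, 0, -1.8], "hand": 10}, {"offset": [0, 0, 0], "angular": [0, 0, -2.1], "hand": 10}, {"offset": [0, 0, 0], "angular": [0, 0, -2.4], "hand": 10}]}}

```text
t: 18.3
eef_pos: [0.5299, 0.0003, 0.1028]
tool_rot: [3.139, -0.001, 1.621]
wrist_force: [-3.8, -1.6, 4.7]
width: 0.0138
```

```bash
python3 chk.py g4 2>/dev/null
```

```text
t 18.3 Tdyn [-0.331  0.911  0.079] eff6 0.017 yaw 92.87
[(-0.062, -0.032, 0.9), (-0.0, 0.469, 0.83), (0.012, -0.054, 0.92)]
Tstat [-0.338  0.916  0.012] eff6 0.041 yaw 92.88
```

View pics/g4.png

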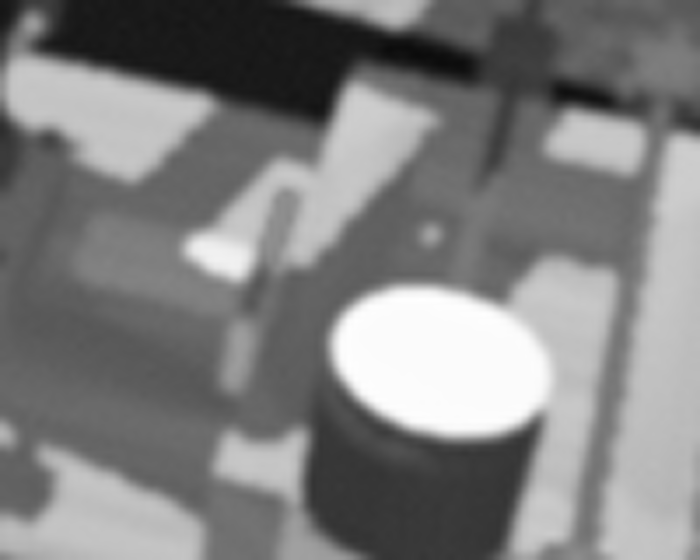

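>>> {"method": "carry_out", "body": {"commands": [{"offset": [0, 0, 0], "angular": [0, 0, -0.2], "hand": 10}, {"offset": [0, 0, 0], "angular": [0, 0, -0.4], "hand": 10}, {"offset": [0, 0, 0], "angular": [0, 0, -0.6], "hand": 10}, {"offset": [0, 0, 0], "angular": [0, 0, -0.8], "hand": 10}, {"offset": [0, 0, 0], "angular": [0, 0, -1.0], "hand": 10}, {"offset": [0, 0, 0], "angular": [0, 0, -1.2], "hand": 10}, {"offset": [0, 0, 0], "angular": [0, 0, -1.4], "hand": 10}, {"offset": [0, 0, 0], "angular": [0, 0, -1.6], "hand": 10}]}}

```text
t: 19.45
eef_pos: [0.5299, 0.0003, 0.1028]
tool_rot: [3.139, -0.001, 1.593]
wrist_force: [-4.5, -1.9, 5.0]
width: 0.0138
```

```bash
python3 chk.py g5 2>/dev/null
```

```text
t 19.45 Tdyn [-0.31   0.928  0.051] eff6 0.029 yaw 91.26
[(0.046, 0.004, 0.94), (0.073, 0.576, 0.85), (0.03, -0.024, 0.93)]
Tstat [-0.388  0.953  0.059] eff6 0.045 yaw 91.27
```

>>> {"method": "carry_out", "body": {"commands": [{"offset": [0, 0, 0], "angular": [0, 0, -0.2], "hand": 10}, {"offset": [0, 0, 0], "angular": [0, 0, -0.4], "hand": 10}, {"offset": [0, 0, 0], "angular": [0, 0, -0.6], "hand": 10}, {"offset": [0, 0, 0], "angular": [0, 0, -0.8], "hand": 10}, {"offset": [0, 0, 0], "angular": [0, 0, -1.0], "hand": 10}, {"offset": [0, 0, 0], "angular": [0, 0, -1.2], "hand": 10}, {"offset": [0, 0, 0], "angular": [0, 0, -1.4], "hand": 10}, {"offset": [0, 0, 0], "angular": [0, 0, -1.6], "hand": 10}]}}

```text
t: 20.6
eef_pos: [0.5298, 0.0003, 0.1027]
tool_rot: [3.139, -0.001, 1.565]
wrist_force: [-4.2, -1.9, 4.9]
width: 0.0137
```

```bash
python3 chk.py g6 2>/dev/null
```

```text
t 20.6 Tdyn [-0.344  0.944  0.011] eff6 0.029 yaw 89.65
[(-0.049, 0.003, 0.9), (0.027, 0.51, 0.89), (-0.006, -0.089, 0.9)]
Tstat [-0.345  0.907  0.018] eff6 0.045 yaw 89.66
```

View pics/g6.png

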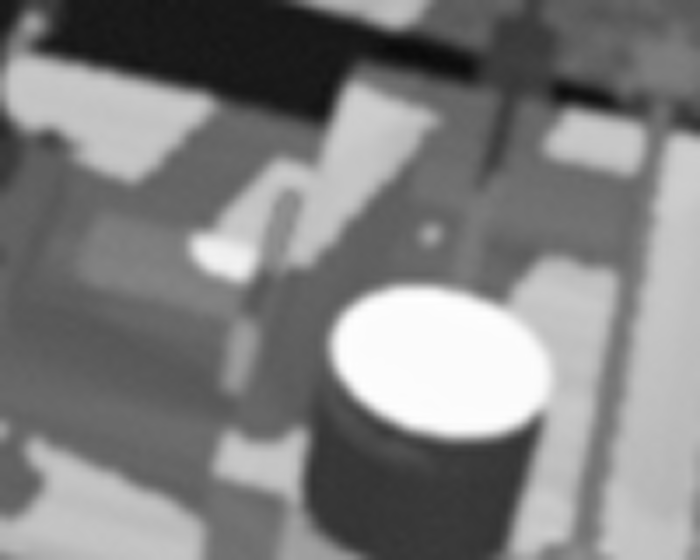

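>>> {"method": "carry_out", "body": {"commands": [{"offset": [0, 0, 0], "angular": [0, 0, -0.3], "hand": 10}, {"offset": [0, 0, 0], "angular": [0, 0, -0.6], "hand": 10}, {"offset": [0, 0, 0], "angular": [0, 0, -0.9], "hand": 10}, {"offset": [0, 0, 0], "angular": [0, 0, -1.2], "hand": 10}, {"offset": [0, 0, 0], "angular": [0, 0, -1.5], "hand": 10}, {"offset": [0, 0, 0], "angular": [0, 0, -1.8], "hand": 10}, {"offset": [0, 0, 0], "angular": [0, 0, -2.1], "hand": 10}, {"offset": [0, 0, 0], "angular": [0, 0, -2.4], "hand": 10}]}}

```text
t: 21.75
eef_pos: [0.5298, 0.0003, 0.1028]
tool_rot: [3.139, -0.001, 1.523]
wrist_force: [-3.4, -1.5, 5.0]
width: 0.0135
```

```bash
python3 chk.py g7 2>/dev/null
```

```text
t 21.75 Tdyn [-0.364  0.916  0.053] eff6 0.017 yaw 87.24
[(-0.044, -0.051, 0.93), (0.033, 0.433, 0.89), (0.034, 0.013, 0.92)]
Tstat [-0.307  0.909  0.   ] eff6 0.041 yaw 87.25
```

>>> {"method": "carry_out", "body": {"commands": [{"offset": [0, 0, 0], "angular": [0, 0, -0.2], "hand": 10}, {"offset": [0, 0, 0], "angular": [0, 0, -0.4], "hand": 10}, {"offset": [0, 0, 0], "angular": [0, 0, -0.6], "hand": 10}, {"offset": [0, 0, 0], "angular": [0, 0, -0.8], "hand": 10}, {"offset": [0, 0, 0], "angular": [0, 0, -1.0], "hand": 10}, {"offset": [0, 0, 0], "angular": [0, 0, -1.2], "hand": 10}, {"offset": [0, 0, 0], "angular": [0, 0, -1.4], "hand": 10}, {"offset": [0, 0, 0], "angular": [0, 0, -1.6], "hand": 10}]}}

```text
t: 22.9
eef_pos: [0.5298, 0.0003, 0.1028]
tool_rot: [3.139, -0.001, 1.495]
wrist_force: [-4.0, -1.7, 5.1]
width: 0.0142
```

```bash
python3 chk.py g8 2>/dev/null
```

```text
t 22.9 Tdyn [-0.295  0.875  0.068] eff6 0.028 yaw 85.63
[(-0.028, -0.027, 0.92), (-0.03, 0.523, 0.87), (-0.054, -0.02, 0.92)]
Tstat [-0.348  0.905  0.066] eff6 0.044 yaw 85.64
```

View pics/g8.png

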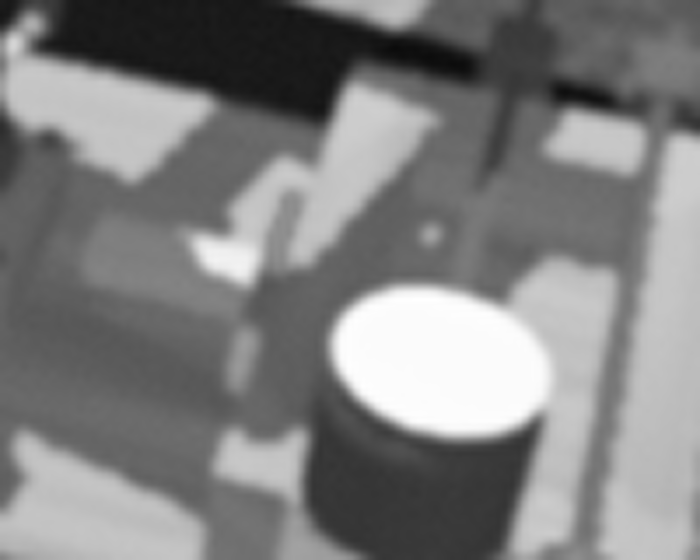

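>>> {"method": "carry_out", "body": {"commands": [{"offset": [0, 0, 0], "angular": [0, 0, -0.2], "hand": 10}, {"offset": [0, 0, 0], "angular": [0, 0, -0.4], "hand": 10}, {"offset": [0, 0, 0], "angular": [0, 0, -0.6], "hand": 10}, {"offset": [0, 0, 0], "angular": [0, 0, -0.8], "hand": 10}, {"offset": [0, 0, 0], "angular": [0, 0, -1.0], "hand": 10}, {"offset": [0, 0, 0], "angular": [0, 0, -1.2], "hand": 10}, {"offset": [0, 0, 0], "angular": [0, 0, -1.4], "hand": 10}, {"offset": [0, 0, 0], "angular": [0, 0, -1.6], "hand": 10}]}}

```text
t: 24.05
eef_pos: [0.5297, 0.0003, 0.1028]
tool_rot: [3.139, -0.001, 1.466]
wrist_force: [-4.0, -0.4, 4.7]
width: 0.0139
```

```bash
python3 chk.py g9 2>/dev/null
python3 - <<'E'
from h import *
import glob
# colour view of last scene: plate edge track by correlation vs earlier gray crops
a=optics.camera("scene");cv2.imwrite("pics/g9c.png",cv2.resize(a[200:250,380:430],None,fx=12,fy=12,interpolation=cv2.INTER_CUBIC))
E
```

```text
t 24.05 Tdyn [-0.337  0.921  0.017] eff6 0.028 yaw 84.02
[(-0.019, -0.024, 0.9), (-0.032, 0.465, 0.84), (0.021, -0.016, 0.91)]
Tstat [-0.307  0.939  0.072] eff6 0.044 yaw 84.03
```

View pics/g9c.png

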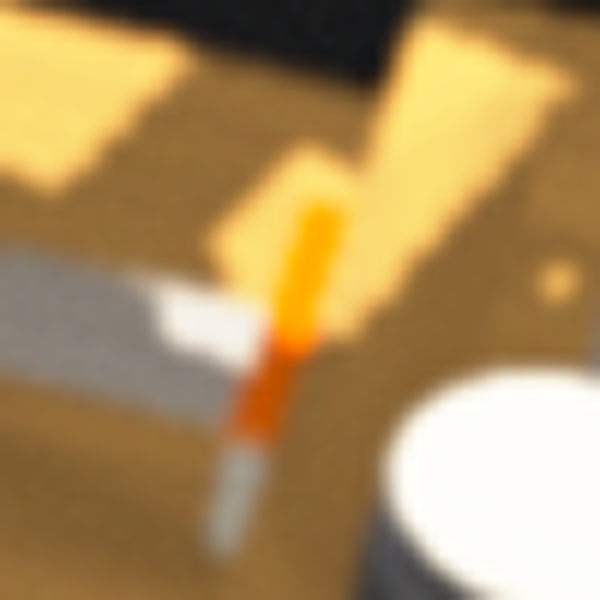

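```bash
cat >> h.py <<'E'
def blue(I,boxes):
    o=[]
    for r0,r1,c0,c1 in boxes:
        b=I[r0:r1,c0:c1].astype(float);w=np.clip(b[...,0]-b[...,2]-25,0,None)
        v,u=np.mgrid[r0:r1,c0:c1];o+=[(w*u).sum()/w.sum(),(w*v).sum()/w.sum()]
    return np.round(o,2)
TB=[(303,326,192,210),(299,322,215,232),(190,206,180,194)]
SB=[(188,208,430,448),(192,210,452,468)]
E
python3 - <<'E'
from h import *
for f in("top0","t4raw"): print(f,blue(cv2.imread(f"pics/{f}.png"),TB))
for f in("scene0","g0raw","g1raw","g2raw"): print(f,blue(cv2.imread(f"pics/{f}.png"),SB))
for i in range(2): print("now",blue(optics.camera("top"),TB),blue(optics.camera("scene"),SB))
z=np.load("ref.npz")
t=optics.camera("top");cv2.imwrite("pics/t9.png",cv2.resize(t[180:330,160:260],None,fx=4,fy=4,interpolation=cv2.INTER_CUBIC))
c=t.astype(np.float32).mean(-1)
for r0,r1,c0,c1 in TB:
    a=z["a"][r0-4:r1+4,c0-4:c1+4];b=c[r0-1:r1+1,c0-1:c1+1]
    W=np.eye(2,3,dtype=np.float32);W[:,2]=3
    print(cv2.findTransformECC(b,np.ascontiguousarray(a),W,cv2.MOTION_TRANSLATION)[1][:,2]-3)
E
```

```text
top0 [199.88 313.76 222.49 310.6  186.09 199.13]
t4raw [199.89 313.79 222.53 309.5  186.17 199.06]
scene0 [439.12 196.25 459.7  200.64]
g0raw [439.08 197.28 459.81 200.48]
g1raw [439.01 197.33 459.81 200.48]
g2raw [439.01 197.34 459.81 200.48]
now [199.92 313.77 224.69 311.16 186.38 199.21] [439.   197.32 459.81 200.48]
now [199.93 313.77 224.71 311.14 186.33 199.17] [439.   197.34 459.81 200.49]
[-0.01843548  0.03879023]
[0.27197838 0.21213055]
[-0.08850265  0.02587032]
```

View pics/t9.png

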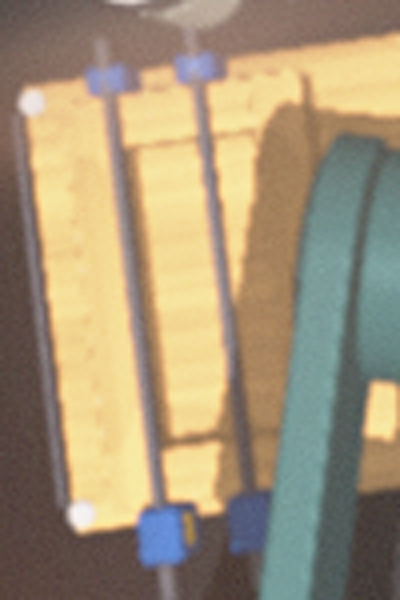

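The clamp-head centroids are steady to about 0.02 px (well under 0.1 mm), so the frame has not moved. I'll keep stepping with this as the detector.

Create chk.py:
```python
from h import *
import sys
s=ctrl.sense();print("t",s["t"],"Tdyn",np.round(s["torque"][2],3),"eff6",round(s["joint_efforts"][5],4),"yaw",np.degrees(s["tool_rot"][2]).round(2))
a=optics.camera("scene");b=optics.camera("top")
s=ctrl.sense();print("Tstat",np.round(s["torque"][2],3),"eff6",round(s["joint_efforts"][5],4),blue(a,SB),blue(b,TB)[:2])
cv2.imwrite(f"pics/{sys.argv[1]}.png",cv2.resize(a[200:250,380:430],None,fx=12,fy=12,interpolation=cv2.INTER_CUBIC))
```

```text
(no output)
```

>>> {"method": "carry_out", "body": {"commands": [{"offset": [0, 0, 0], "angular": [0, 0, -0.2], "hand": 10}, {"offset": [0, 0, 0], "angular": [0, 0, -0.4], "hand": 10}, {"offset": [0, 0, 0], "angular": [0, 0, -0.6], "hand": 10}, {"offset": [0, 0, 0], "angular": [0, 0, -0.8], "hand": 10}, {"offset": [0, 0, 0], "angular": [0, 0, -1.0], "hand": 10}, {"offset": [0, 0, 0], "angular": [0, 0, -1.2], "hand": 10}, {"offset": [0, 0, 0], "angular": [0, 0, -1.4], "hand": 10}, {"offset": [0, 0, 0], "angular": [0, 0, -1.6], "hand": 10}]}}

```text
t: 25.5
eef_pos: [0.5297, 0.0003, 0.1027]
tool_rot: [3.14, -0.001, 1.438]
wrist_force: [-3.3, -1.7, 5.6]
width: 0.0136
```

```bash
python3 chk.py g10
```

```text
t 25.5 Tdyn 0.029 eff6 0.0284 yaw 82.41
Tstat 0.049 eff6 0.0533 [439.   197.34 459.81 200.48] [199.93 313.78]
```

>>> {"method": "carry_out", "body": {"commands": [{"offset": [0, 0, 0], "angular": [0, 0, -0.2], "hand": 10}, {"offset": [0, 0, 0], "angular": [0, 0, -0.4], "hand": 10}, {"offset": [0, 0, 0], "angular": [0, 0, -0.6], "hand": 10}, {"offset": [0, 0, 0], "angular": [0, 0, -0.8], "hand": 10}, {"offset": [0, 0, 0], "angular": [0, 0, -1.0], "hand": 10}, {"offset": [0, 0, 0], "angular": [0, 0, -1.2], "hand": 10}, {"offset": [0, 0, 0], "angular": [0, 0, -1.4], "hand": 10}, {"offset": [0, 0, 0], "angular": [0, 0, -1.6], "hand": 10}]}}

```text
t: 26.6
eef_pos: [0.5297, 0.0004, 0.1028]
tool_rot: [3.14, -0.001, 1.41]
wrist_force: [-3.7, -2.0, 4.9]
width: 0.0138
```

```bash
python3 chk.py g11
```

```text
t 26.6 Tdyn 0.12 eff6 0.1027 yaw 80.81
Tstat 0.116 eff6 0.1333 [439.14 197.38 459.95 200.53] [199.74 313.77]
```

View pics/g11.png

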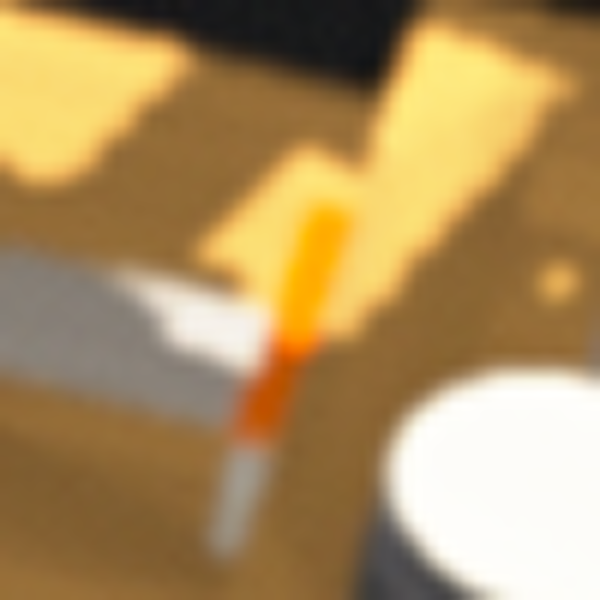

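Contact. Wrist effort jumped from 0.03 to 0.10 N m and the frame moved only about 0.35 mm (clamp centroids +0.14 px scene, −0.19 px top). I stop here, release straight up and go to the lever.

>>> {"method": "carry_out", "body": {"commands": [{"offset": [0, 0, 0], "angular": [0, 0, 0], "hand": 34}, {"offset": [0, 0, 0], "angular": [0, 0, 0], "hand": 34}, {"offset": [0, 0, 0], "angular": [0, 0, 0], "hand": 34}, {"offset": [0, 0, 35], "angular": [0, 0, 0], "hand": 34}, {"offset": [-5, 0, 60], "angular": [0, 0, -10], "hand": 34}, {"offset": [-40, 2, 65], "angular": [0, 0, -20], "hand": 34}, {"offset": [-84, 4, 65], "angular": [0, 0, -30], "hand": 34}, {"offset": [-84, 4, 65], "angular": [0, 0, -40], "hand": 34}]}}

```text
t: 27.7
eef_pos: [0.4436, 0.0048, 0.1676]
tool_rot: [3.14, -0.002, 0.707]
wrist_force: [0.4, -0.4, 0.1]
width: 0.034
```

```bash
python3 chk.py g12; python3 -c "
from h import *
s=ctrl.sense();print(s['eef_pos'],np.degrees(s['tool_rot'][2]),s['width'])"
```

```text
t 27.7 Tdyn 0.021 eff6 -1.1681 yaw 40.49
Tstat 0.019 eff6 0.6357 [438.56 196.67 459.71 200.44] [199.73 313.8 ]
[0.4454662  0.00451738 0.16793917] 40.83550347826723 0.034023705562056604
```

View pics/g12.png

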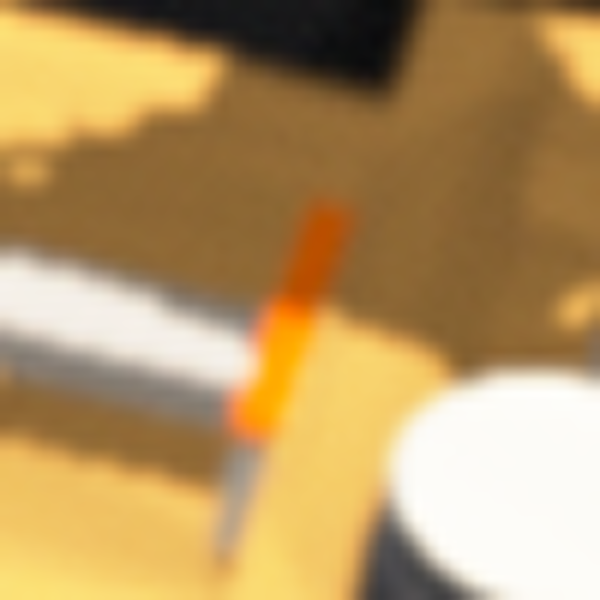

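In the picture the plate's orange edge lies right along the frame's side (300,330), with no visible gap. Now the post.

>>> {"method": "carry_out", "body": {"commands": [{"offset": [0, 0, 0], "angular": [0, 0, -10], "hand": 34}, {"offset": [0, 0, 0], "angular": [0, 0, -20], "hand": 34}, {"offset": [0, 0, 0], "angular": [0, 0, -30], "hand": 34}, {"offset": [0, 0, -10], "angular": [0, 0, -40], "hand": 34}, {"offset": [0, 0, -30], "angular": [0, 0, -44], "hand": 34}, {"offset": [0, 0, -50], "angular": [0, 0, -44], "hand": 34}, {"offset": [0, 0, -50], "angular": [0, 0, -44], "hand": 34}, {"offset": [0, 0, -50], "angular": [0, 0, -44], "hand": 34}]}}

```text
t: 28.8
eef_pos: [0.4462, 0.0045, 0.1186]
tool_rot: [3.139, -0.004, -0.054]
wrist_force: [0.3, 0.4, -0.0]
width: 0.0337
```

Run:
```python
from h import *
a=optics.camera("scene");cv2.imwrite("pics/s13.png",cv2.resize(a[100:250,300:440],None,fx=4,fy=4,interpolation=cv2.INTER_CUBIC))
s=ctrl.sense();print(s['t'],s['eef_pos'],np.degrees(s['tool_rot'][2]),s['wrist_force'])
```

```text
28.85 [0.44636292 0.00444476 0.11897391] -3.1081685685926255 [-0.62473704  0.02287206  0.61144555]
```

View pics/s13.png

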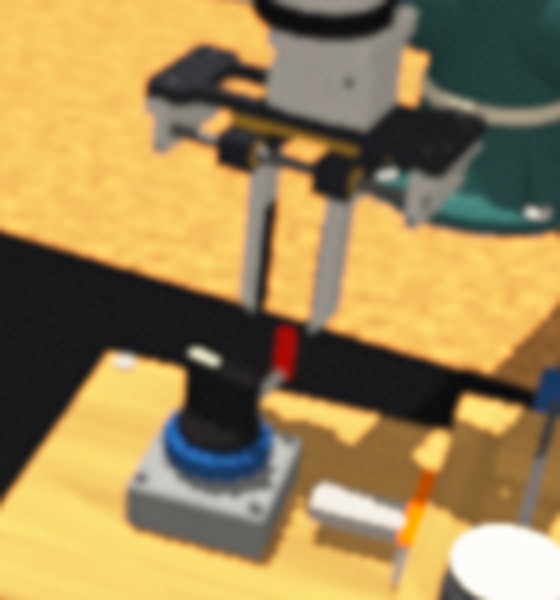

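The post, crop (285,350), sits between the fingers. Going down and closing.

>>> {"method": "carry_out", "body": {"commands": [{"offset": [-1, 0, -15], "angular": [0, 0, 0], "hand": 34}, {"offset": [-1, 0, -30], "angular": [0, 0, 0], "hand": 34}, {"offset": [-1, 0, -30], "angular": [0, 0, 0], "hand": 34}, {"offset": [-1, 0, -30], "angular": [0, 0, 0], "hand": 20}, {"offset": [-1, 0, -30], "angular": [0, 0, 0], "hand": 8}, {"offset": [-1, 0, -30], "angular": [0, 0, 0], "hand": 8}, {"offset": [-1, 0, -30], "angular": [0, 0, 0], "hand": 8}, {"offset": [-1, 0, -30], "angular": [0, 0, 0], "hand": 8}], "squeeze": 20}}

```text
t: 29.85
eef_pos: [0.4457, 0.0046, 0.0894]
tool_rot: [3.139, -0.005, -0.054]
wrist_force: [0.2, 2.1, 1.6]
width: 0.0111
```

>>> {"method": "carry_out", "body": {"commands": [{"offset": [0, -7.3, 0], "angular": [0, 0, 5], "hand": 8}, {"offset": [0.6, -14.6, 0], "angular": [0, 0, 10], "hand": 8}, {"offset": [1.8, -21.8, 0], "angular": [0, 0, 15], "hand": 8}, {"offset": [3.7, -28.9, 0], "angular": [0, 0, 20], "hand": 8}, {"offset": [6.2, -35.9, 0], "angular": [0, 0, 25], "hand": 8}, {"offset": [9.3, -42.5, 0], "angular": [0, 0, 30], "hand": 8}, {"offset": [12.9, -48.9, 0], "angular": [0, 0, 35], "hand": 8}, {"offset": [17.1, -54.9, 0], "angular": [0, 0, 40], "hand": 8}]}}

```text
t: 30.85
eef_pos: [0.4625, -0.0494, 0.0894]
tool_rot: [-3.142, -0.006, 0.647]
wrist_force: [-0.2, 4.1, 2.5]
width: 0.0116
```

>>> {"method": "carry_out", "body": {"commands": [{"offset": [4.7, -5.7, 0], "angular": [0, 0, 5], "hand": 8}, {"offset": [9.8, -11, 0], "angular": [0, 0, 10], "hand": 8}, {"offset": [15.3, -15.7, 0], "angular": [0, 0, 15], "hand": 8}, {"offset": [21.2, -20, 0], "angular": [0, 0, 20], "hand": 8}, {"offset": [27.5, -23.8, 0], "angular": [0, 0, 25], "hand": 8}, {"offset": [34.1, -27, 0], "angular": [0, 0, 30], "hand": 8}, {"offset": [39.6, -29.1, 0], "angular": [0, 0, 34], "hand": 8}, {"offset": [43.8, -30.4, 0], "angular": [0, 0, 37], "hand": 8}]}}

```text
t: 31.85
eef_pos: [0.505, -0.0792, 0.0894]
tool_rot: [-3.137, -0.006, 1.294]
wrist_force: [-4.1, 2.5, 3.3]
width: 0.011
```

>>> {"method": "carry_out", "body": {"commands": [{"offset": [2, -0.5, 0], "angular": [0, 0, 1.3], "hand": 8}, {"offset": [4, -1, 0], "angular": [0, 0, 2.7], "hand": 8}, {"offset": [6, -1.5, 0], "angular": [0, 0, 4], "hand": 8}, {"offset": [8, -1.9, 0], "angular": [0, 0, 5], "hand": 8}, {"offset": [9.5, -2.3, 0], "angular": [0, 0, 5], "hand": 8}, {"offset": [11, -2.6, 0], "angular": [0, 0, 5], "hand": 8}, {"offset": [12, -2.8, 0], "angular": [0, 0, 5], "hand": 8}, {"offset": [12, -2.8, 0], "angular": [0, 0, 5], "hand": 8}]}}

```text
t: 32.85
eef_pos: [0.5122, -0.081, 0.0892]
tool_rot: [-3.126, -0.006, 1.382]
wrist_force: [-15.3, 3.4, 10.4]
width: 0.0113
```

Run:
```python
from h import *
a=optics.camera("scene");cv2.imwrite("pics/s16.png",cv2.resize(a[100:250,260:440],None,fx=4,fy=4,interpolation=cv2.INTER_CUBIC))
s=ctrl.sense();print(s['t'],s['eef_pos'],np.degrees(s['tool_rot'][2]),s['wrist_force'],s['width'],blue(a,SB))
```

```text
32.9 [ 0.5122623  -0.08103682  0.08919835] 79.20409995033837 [-15.16506073   3.2067631   11.27821633] 0.011458935260809057 [439.31 196.04 459.67 200.55]
```

View pics/s16.png

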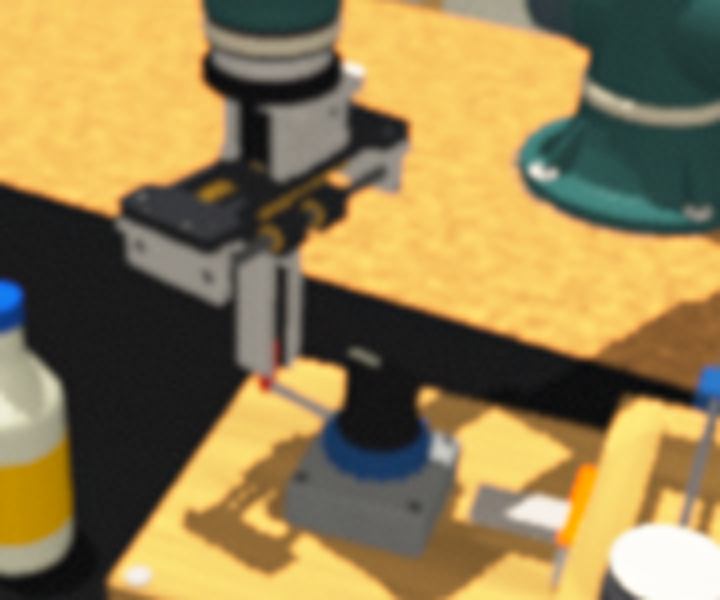

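Seated: 15 N against the stop, at the post's original position. Releasing and lifting clear.

>>> {"method": "carry_out", "body": {"commands": [{"offset": [1, 0, 0], "angular": [0, 0, 0], "hand": 34}, {"offset": [0.5, 0, 0], "angular": [0, 0, 0], "hand": 40}, {"offset": [0, 0, 0], "angular": [0, 0, 0], "hand": 40}, {"offset": [0, 0, 0], "angular": [0, 0, 0], "hand": 40}, {"offset": [0, 0, 30], "angular": [0, 0, 0], "hand": 40}, {"offset": [0, 0, 70], "angular": [0, 0, 0], "hand": 40}, {"offset": [-20, 0, 110], "angular": [0, 0, 0], "hand": 40}, {"offset": [-60, 0, 130], "angular": [0, 0, 0], "hand": 40}]}}

```text
t: 33.9
eef_pos: [0.4533, -0.0815, 0.2217]
tool_rot: [-3.13, -0.006, 1.383]
wrist_force: [0.3, -0.6, 0.4]
width: 0.0401
```

>>> {"method": "carry_out", "body": {"commands": [{"offset": [-40, -20, 0], "angular": [0, 0, 0], "hand": 40}, {"offset": [-80, -50, 0], "angular": [0, 0, 0], "hand": 40}, {"offset": [-110, -90, 0], "angular": [0, 0, 0], "hand": 40}, {"offset": [-130, -130, 0], "angular": [0, 0, 0], "hand": 40}, {"offset": [-140, -170, 0], "angular": [0, 0, 0], "hand": 40}, {"offset": [-150, -200, 0], "angular": [0, 0, 0], "hand": 40}, {"offset": [-150, -200, 0], "angular": [0, 0, 0], "hand": 40}, {"offset": [-150, -200, 0], "angular": [0, 0, 0], "hand": 40}]}}

```text
t: 34.9
eef_pos: [0.3036, -0.2809, 0.2217]
tool_rot: [-3.13, -0.006, 1.383]
wrist_force: [1.2, -0.4, -0.0]
width: 0.0398
```

Run:
```python
from h import *
t=optics.camera("top");a=optics.camera("scene");cv2.imwrite("pics/t17.png",cv2.resize(t[160:310,190:390],None,fx=4,fy=4,interpolation=cv2.INTER_CUBIC))
t0=cv2.imread("pics/top0.png")
cv2.imwrite("pics/s17.png",cv2.resize(a[190:270,365:465],None,fx=7,fy=7,interpolation=cv2.INTER_CUBIC))
print(blue(t0,TB),blue(t,TB),blue(cv2.imread("pics/scene0.png"),SB),blue(a,SB))
def red(I):
    b=I.astype(int);m=(b[...,2]-np.maximum(b[...,1],b[...,0])).clip(0)*1.0;m[m<40]=0;k=np.zeros_like(m);k[240:258,326:346]=1;m*=k;v,u=np.mgrid[0:400,0:640];return (m*u).sum()/m.sum(),(m*v).sum()/m.sum()
print("post",red(t0),red(t),red(cv2.imread("pics/t4raw.png")))
s=ctrl.sense();print(s['t'],s['eef_pos'],s['wrist_force'])
```

```text
[199.88 313.76 222.49 310.6  186.09 199.13] [199.69 313.78 222.33 310.64 185.7  199.4 ] [439.12 196.25 459.7  200.64] [439.26 196.27 459.82 200.73]
post (np.float64(334.8123083661848), np.float64(248.29456855015331)) (np.float64(334.7559798573227), np.float64(247.24800671422577)) (np.float64(nan), np.float64(nan))
35.0 [ 0.30379805 -0.28058462  0.22181509] [0.01927151 0.25740065 0.58093443]<stdin>:7: RuntimeWarning: invalid value encountered in scalar divide
```

View pics/t17.png

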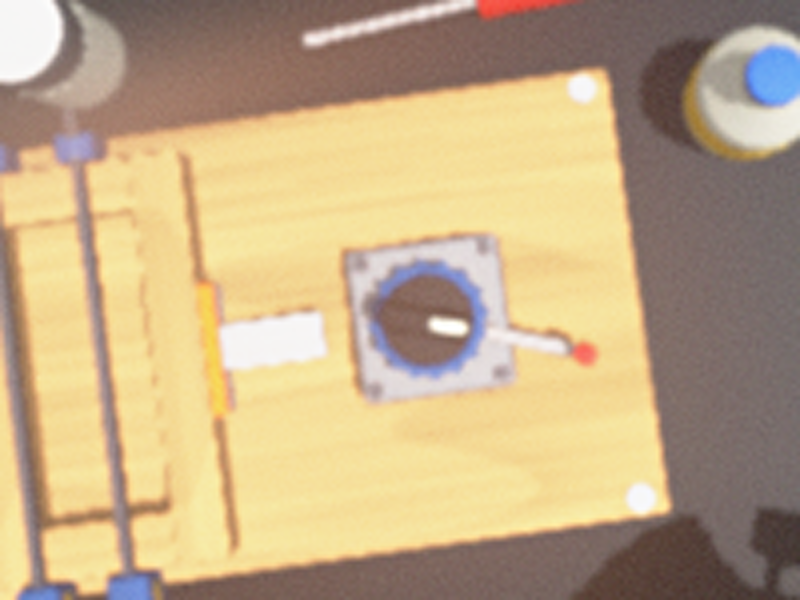

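View pics/s17.png

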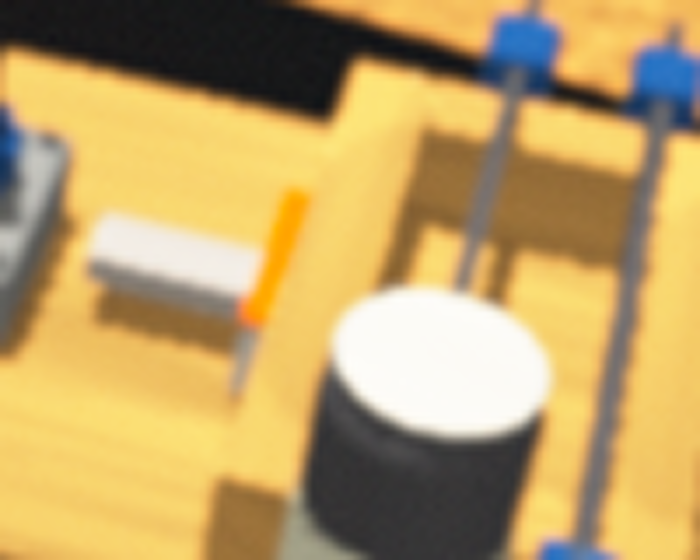

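The final pictures show the plate flat on the frame's side, top crop (212,345), and the lever back on its seat, post at (585,353). The frame is shifted about 0.4 mm and the bottle, can and screwdriver are unmoved. Handing in.

```bash
python3 -c "
from cell import ctrl
print(ctrl.hand_in())"
```

```text
the job is handed in; nothing more can be done
None
```

The stop plate now backs up the frame, the lock ring is tight again, and the job was handed in at about 35 s with the gripper open and clear.

- **Lever:** anticlockwise was blocked (9 N, hardly any movement) and clockwise was free. I swung it clockwise about 80°, until it resisted at the loose end.
- **Knob:** I turned it about 75° clockwise, the last part in steps of about 0.4 mm. I stopped when the wrist effort jumped from 0.03 to 0.10 N m.
- **Frame:** it was nudged about 0.35–0.4 mm at contact, measured from the clamp heads in both cameras. The last pictures show no gap between plate and frame.
- **Tightening:** I swung the lever back and pressed it on its seat with about 15 N. The post ended about 2 mm further in the tight direction than at the start.
- **Other things:** the bottle, can and screwdriver were not touched and look unmoved in the pictures.

One disagreement: the gap estimated from the pictures at the start was 13–17 mm, but contact came after about 19–20 mm of plate travel, worked out from the knob's turn. I went by the feel of contact and the frame's movement rather than that estimate.

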